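# Gauge the spare focus knobs and pull the rejects

### The job

Check the spare focus knobs in the grey delivery tray with the plug gauge: try it upright in each bore, pocket by pocket from left to right, with its flats turned to match the flats of the bore, until it goes fully home or is stopped inside, and never force it. Put the gauge back in its stand; leave every knob that the gauge goes right into standing in its pocket, and lay every knob whose bore stops the gauge half-way right way up on the floor of the steel reject tray, side by side. Leave everything else on the desk alone.

Things in the scene. Friction and masses are not known exactly. Their poses are not given: they have to be found in the camera images.
- knob_1: spare focus knob, black ribbed cylinder, 40 mm across (grip the sides), 28 mm tall, 100 g, flush brass insert; loose in a tray pocket, 7 mm deep. Origin: centre of the underside, z up. Double-D bore: round 19.6 mm, two flats 13.6 mm apart, normals along x (half turn = same). Sound: bore goes right through. Faulty: it ends 9 mm below the top, only a 9 mm pilot hole goes on
- knob_2: spare focus knob, same shape and axes as knob_1. The three knobs look alike from outside; names and places tell nothing about which are sound or faulty, nor how many: only the gauge does
- knob_3: spare focus knob, same shape and axes as knob_1; sound or faulty, only the gauge tells
- gauge: steel double-D plug gauge, 160 g. Origin: centre of the pin's lower end, z up to the handle. Pin 26 mm long, round 18 mm, two flats 12 mm apart, normals along x; lowest 4 mm taper in 1.2 mm a side. Collar 30 mm across at 26 to 31 mm; dark handle at 31 to 91 mm, 16 mm thick along x (grip across this), 24 mm wide along y. It sinks 26 mm into a sound knob, 9 mm into a faulty one, 0 if turned wrong by over 5 deg
- knob_tray: fixed grey delivery tray, 72 x 190 mm and 12 mm high; origin at the centre of its underside; three round pockets in a row along its y axis, 56 mm apart
- pocket_left (a point): centre of the floor of the left pocket (seen from the robot), 5 mm above the desk and 7 mm below the tray's top; pocket 44 mm across; axes as the tray's
- pocket_middle (a point): centre of the floor of the middle pocket (seen from the robot), 5 mm above the desk and 7 mm below the tray's top; pocket 44 mm across; axes as the tray's
- pocket_right (a point): centre of the floor of the right pocket (seen from the robot), 5 mm above the desk and 7 mm below the tray's top; pocket 44 mm across; axes as the tray's
- gauge_stand: fixed steel block 56 x 56 mm (rubber foot 62 x 62 mm), 34 mm high, with one round upright hole; origin at the centre of its underside. Behind it and right of the knob tray stands the fixed analyser, 64 mm high along its front edge and 143 mm at the back
- stand_hole (a point): centre of the mouth of the stand's hole, 34 mm above the desk; hole 23 mm across, 28 mm deep, so the gauge hangs in it by its collar with the pin's lower end 26 mm below the mouth
- reject_tray: fixed shallow steel tray, 110 mm (x) by 152 mm (y) outside, walls 2 mm thick and with the rolled rim 19 mm high; origin at the centre of its underside; its long side points away from the robot; to its right stands the tall fixed microscope, its eyepieces reaching towards the robot: swing past it well drawn back
- reject_floor (a point): centre of the reject tray's inner floor, 2 mm above the desk; axes as the tray's
- cleaner_bottle: bystander: white bottle with a screw cap, 42 mm across, 105 mm tall; origin at the centre of its underside
- strip_tin: bystander: white round tin with a cap, 38 mm across, 111 mm tall; origin at the centre of its underside
- spare_eyepiece: bystander: black eyepiece standing up, 34 mm across, 46 mm tall; origin at the centre of its underside
- objective_case: bystander: clear case with black base, 36 mm across, 60 mm tall; origin at the centre of its underside
- screwdriver: bystander: small screwdriver lying along its own y axis, 19x145x19 mm; origin at the centre of its underside
- blower_bulb: bystander: black rubber blower lying along its own y axis, 44x106x44 mm; origin at the centre of its underside
- bench_timer: bystander: timer standing on the desk, 34x66x60 mm; origin at the centre of its underside
- dust_cap: bystander: flat black round cap, 30 mm across, 12 mm high; origin at the centre of its underside

How it is judged:
On the way, in this order (a step that is already met when the one before it is completed fails the run):
1. the gauge is tried in the bore of the knob in the left pocket, upright and with its flats lined up with the bore, until it goes all the way down or is stopped inside the bore (horizontal distance between gauge and pocket_left below 0.004 m and angle between gauge's own z axis and vertical below 0.12 rad and ((horizontal distance between knob_2 and pocket_left below 0.008 m and z of gauge in the frame of pocket_left below 0.006 m) or (horizontal distance between knob_1 and pocket_left below 0.008 m and z of gauge in the frame of pocket_left below 0.0225 m) or (horizontal distance between knob_3 and pocket_left below 0.008 m and z of gauge in the frame of pocket_left below 0.0225 m))), for 0.1 s.
2. the gauge is tried in the bore of the knob in the middle pocket, upright and with its flats lined up with the bore, until it goes all the way down or is stopped inside the bore (horizontal distance between gauge and pocket_middle below 0.004 m and angle between gauge's own z axis and vertical below 0.12 rad and ((horizontal distance between knob_2 and pocket_middle below 0.008 m and z of gauge in the frame of pocket_middle below 0.006 m) or (horizontal distance between knob_1 and pocket_middle below 0.008 m and z of gauge in the frame of pocket_middle below 0.0225 m) or (horizontal distance between knob_3 and pocket_middle below 0.008 m and z of gauge in the frame of pocket_middle below 0.0225 m))), for 0.1 s.
3. the gauge is tried in the bore of the knob in the right pocket, upright and with its flats lined up with the bore, until it goes all the way down or is stopped inside the bore (horizontal distance between gauge and pocket_right below 0.004 m and angle between gauge's own z axis and vertical below 0.12 rad and ((horizontal distance between knob_2 and pocket_right below 0.008 m and z of gauge in the frame of pocket_right below 0.006 m) or (horizontal distance between knob_1 and pocket_right below 0.008 m and z of gauge in the frame of pocket_right below 0.0225 m) or (horizontal distance between knob_3 and pocket_right below 0.008 m and z of gauge in the frame of pocket_right below 0.0225 m))), for 0.1 s.
At the end, for the whole second after the job is handed in: Sound knobs upright within 12 mm of where they stood; faulty knobs flat and right way up on the reject tray's floor (within 4 mm of it, centre inside the walls); gauge upright in its stand, pin at least 22 mm deep and within 5 mm of the hole's centre; all at rest (distance of knob_2 from where it was at the start of the episode below 0.012 m and angle between each of knob_2, knob_1, knob_3, gauge's own z axis and vertical below 0.1 rad and linear speed of each of knob_2, knob_1, knob_3, gauge below 0.02 m/s and z of knob_1 in the frame of reject_floor between -0.004 and 0.004 m and x of knob_1 in the frame of reject_floor between -0.055 and 0.055 m and y of knob_1 in the frame of reject_floor between -0.076 and 0.076 m and z of knob_3 in the frame of reject_floor between -0.004 and 0.004 m and x of knob_3 in the frame of reject_floor between -0.055 and 0.055 m and y of knob_3 in the frame of reject_floor between -0.076 and 0.076 m and horizontal distance between gauge and stand_hole below 0.005 m and z of gauge in the frame of stand_hole below -0.022 m); the robot touches nothing.
It fails at once if the gauge is forced: pressed on a knob with more than 80 N (contact force between gauge and knob_1 above 80 N or contact force between gauge and knob_2 above 80 N or contact force between gauge and knob_3 above 80 N).
It fails at once if one of the bystanders is pushed more than 30 mm or knocked over (distance of any of cleaner_bottle, strip_tin, spare_eyepiece, objective_case, screwdriver, blower_bulb, bench_timer, dust_cap from where it was at the start of the episode above 0.03 m or angle between any of cleaner_bottle, strip_tin, spare_eyepiece, objective_case, screwdriver, blower_bulb, bench_timer, dust_cap's own z axis and vertical above 0.5 rad).
It also fails if it takes over 72 s, if anything falls off the work surface, if the arm or the gripper's body presses on something with over 40 N, if the wrist force passes 120 N, or if a joint passes its speed limit or range.

### The arm

A 6-joint arm with a two-finger parallel gripper is mounted at the origin on a cart in front of the work surface, level with it; the furniture and walls round the work are solid. World frame = base frame: x ahead of the robot, y to its left, z up, the work surface at z = 0. Lengths are in m, angles in rad, forces in N, time in s.
With the tool pointing down it reaches from about 0.375 to 0.975 m from the base axis. Payload 3.8 kg.
Tool frame: the origin (TCP) lies midway between the tips of the shut fingers; the grasp point (between the pads) lies 19 mm behind it; z points along the fingers, y is the line along which they close (so a half turn about z gives the same grasp; the last joint's range is limited). The gripper opens to 85 mm and grips with 20 to 120 N. Pads are 22 mm wide; open, the fingers measure 114 mm over their backs; the gripper's body (76 mm by 85 mm) begins 54 mm behind the grasp point. The pads swing forward as they close: fully open they stand 13 mm farther back than shut.
Start: joints at [-0.037, 0.264, 1.604, -0, 1.274, -0.037], TCP at [0.675, -0, 0.231] pointing down, gripper open.
Joint ranges: [-2.63, 2.63], [-0.94, 2.18], [0.31, 2.57], [-1.31, 4.45], [0, 2.66], [-2.55, 2.55]. Speed limits (rad/s): [2.57, 2.57, 3.14, 3.14, 3.14, 3.14].

### API

Orientations are given as a rotation vector (axis times angle).
In Python, from workcell import bot gives the robot as it stands.
- The arm moves only by the tool jog_arm, never from a script. Its argument "motion" is a list of rows, each a list of 5 numbers: the opening, from -1 (shut) to 1 (fully open), then the shift along the tool's x, y, z in mm, then the turn about the tool's z in degrees. In form: [[claw, x, y, z, twist], ...]. A call has 1 to 10 rows; each row shifts and turns the commanded pose from where the row before left it, along the tool's axes as they then stand; what a row does not reach is not made up. A row lasts 1/12 s, in which the tool goes at most 41.7 mm and 7.16 degrees, less where a joint would pass 70% of its speed; a pose out of reach is approached as far as the arm can. A call with a gripper value outside its range is refused whole. The fingers move at their own pace and stop on an object; "force" is the grip in N (left out, the last holds). Time passes only in rows, so rows that do not move let the fingers close. It gives the time, the measured TCP pose, the force, the opening and the grip force at its end, in the units of the state.
- bot.read_state(): the state, without advancing time (a new reading comes with each control period).
- bot.read_camera(name): name is "scene" or "side" or "wrist"; returns (picture, depth): 384x512x3 uint8, red, green, blue; 384x512 float32, m along the optical axis (not along the pixel's ray), 0 where there is no reading.
- bot.get_calibration(name): a dict with "vfov" (degrees; the focal length in pixels is half the picture's height over the tangent of half this angle, whatever the lens; pixels are square), "cx", "cy" (the principal point, pixels), "dist" ([k1, k2, p1, p2, k3] as OpenCV has them; the pictures are not rectified), "rvec" (rotation vector, rad) and "tvec" (3), from world to camera coordinates, as OpenCV has them; the wrist camera has in their place "tool_from_camera" (4x4, takes a point from camera to tool coordinates, whose origin is the TCP and whose axes are the flange's). Camera axes: x right, y down, z forward; pixel columns grow to the right and rows downward; lengths in m; the calibration is good to about 2 mm. A picture is of the moment at which its call begins: read the wrist's pose just before it. get_calibration takes no time and is no camera call.
- bot.finish_job(): hands the job in; it is judged then, once.
The state is a dict: "time": time; "q": joint angles; "joint_vel": joint speeds; "joint_torque": joint torques, N m; "tool_pos": TCP position; "tcp_rot": TCP orientation; "wrist_force": force on the tool from outside, world axes, zero at the start; "torque": the same for the moment, N m; "width": opening from 0.0 (shut) to 1.0 (fully open); "grip_force": force on a finger pad.
Only numpy, scipy, OpenCV 4.12 (cv2) and the standard library are available. Lean on these libraries where they do the work, as an engineer would, in place of code of your own. Each camera call takes 0.05 s, during which the arm holds its last target. There are 200 camera calls.

## Working session

There is one attempt and no reset: what is moved stays moved. The work goes in short steps, Python scripts to look and compute and a tool call to move; the robot and the scene stay as the last step left them, time stands still between calls to the robot, and variables do not carry over. Pictures are saved under pics/ and viewed, at most 10 in all, crops included, and the job is handed in when it is done.

Besides the shell and the picture viewer there is one more tool, called after "Emit:" as name([rows], argument=value, ...), one row to a line, values as JSON. jog_arm: Moves the arm, as the interface text tells. Its arguments: {"type":"object","properties":{"motion":{"type":"array"},"force":{"type":"number"}},"required":["motion"]}

```bash
mkdir -p pics
cat > h.py <<'E'
import numpy as np, cv2
from scipy.spatial.transform import Rotation as R
from workcell import bot
def cal(n):
    c=bot.get_calibration(n); f=192/np.tan(np.radians(c["vfov"])/2)
    K=np.array([[f,0,c["cx"]],[0,f,c["cy"]],[0,0,1.]]); return c,K,np.array(c["dist"],float)
def cam_pose(n,st=None):
    c,K,d=cal(n)
    if n=="wrist":
        T=np.eye(4);T[:3,:3]=R.from_rotvec(st["tcp_rot"]).as_matrix();T[:3,3]=st["tool_pos"]
        return T@np.array(c["tool_from_camera"])
    T=np.eye(4);T[:3,:3]=R.from_rotvec(np.ravel(c["rvec"])).as_matrix();T[:3,3]=np.ravel(c["tvec"]);return np.linalg.inv(T)
def cloud(n,D,st=None):
    c,K,d=cal(n);v,u=np.mgrid[0:384,0:512]
    p=cv2.undistortPoints(np.stack([u,v],-1).reshape(-1,1,2).astype(np.float64),K,d).reshape(384,512,2)
    P=np.dstack([p*D[...,None],D]);T=cam_pose(n,st);W=P@T[:3,:3].T+T[:3,3];W[D==0]=np.nan;return W
def onplane(n,uv,z,st=None):
    c,K,d=cal(n);p=cv2.undistortPoints(np.array(uv,float).reshape(-1,1,2),K,d).reshape(-1,2)
    T=cam_pose(n,st);r=np.c_[p,np.ones(len(p))]@T[:3,:3].T;return T[:3,3]+r*((z-T[2,3])/r[:,2:])
def shot(n,tag):
    st=bot.read_state();im,D=bot.read_camera(n);np.savez(f"pics/{tag}.npz",im=im,D=D,p=st["tool_pos"],r=st["tcp_rot"])
    cv2.imwrite(f"pics/{tag}.png",im[...,::-1]);return im,D,st
def load(tag):
    z=np.load(f"pics/{tag}.npz");return z["im"],z["D"],dict(tool_pos=z["p"],tcp_rot=z["r"])
E
python3 - <<'E'
from h import *
for n in("scene","side","wrist"): shot(n,n+"0"); print(n,cam_pose(n,bot.read_state()).round(3).tolist())
print(bot.read_state())
a=[cv2.imread(f"pics/{n}0.png") for n in("scene","side")]
cv2.imwrite("pics/a.png",cv2.resize(np.vstack(a),None,fx=.78,fy=.78))
E
```

```text
scene [[-0.875, -0.216, 0.434, -0.008], [-0.484, 0.358, -0.799, 0.992], [0.018, -0.908, -0.418, 0.575], [0.0, 0.0, 0.0, 1.0]]
side [[-0.936, -0.179, 0.304, -0.055], [-0.352, 0.503, -0.789, 1.434], [-0.011, -0.845, -0.534, 1.036], [0.0, 0.0, 0.0, 1.0]]
wrist [[1.0, 0.0, -0.002, 0.676], [-0.0, -0.963, -0.271, 0.068], [-0.002, 0.271, -0.963, 0.373], [0.0, 0.0, 0.0, 1.0]]
{'time': 0.15, 'q': array([-3.69003703e-02,  2.64606100e-01,  1.60509353e+00, -3.50017949e-05,
        1.27366058e+00, -3.68881399e-02]), 'joint_vel': array([-9.14379023e-04, -2.42327840e-03, -4.62101985e-03,  8.60139270e-04,
       -7.00157347e-04,  9.82169867e-05]), 'joint_torque': array([-4.44535381e-04, -5.15905774e+01, -3.67958951e+01, -2.06692371e-04,
        8.09489022e-03,  2.50629785e-05]), 'tool_pos': array([6.74430136e-01, 7.29379925e-06, 2.30212538e-01]), 'tcp_rot': array([-2.22054354e+00, -2.22053921e+00,  1.92724107e-03]), 'wrist_force': array([ 0.0289597 , -0.27062718, -0.91311016]), 'torque': array([0.04389008, 0.00578815, 0.00682219]), 'grip_force': 0.0, 'width': 1.0001600719736092}
```

View pics/scene0.png

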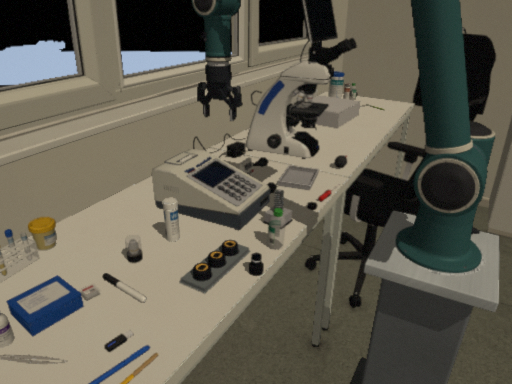

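View pics/wrist0.png

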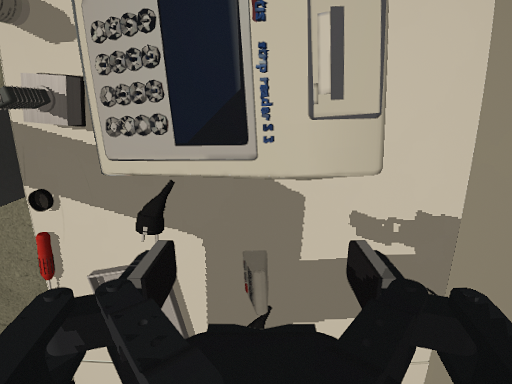

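View side.

Run:
```python
from h import *
for n in("scene","side"):
    im,D,st=load(n+"0"); W=cloud(n,D)
    # orthographic top-down map: 1.2mm/px, x 0.3..1.0 up, y -0.45..0.65 left
    s=500; 
    H=np.full((380,560,3),60,np.uint8)
    ok=~np.isnan(W[...,0])&(W[...,2]<.2)&(W[...,2]>-.02)
    o=np.argsort(W[ok][:,2]);P=W[ok][o];C=im[ok][o]
    r=((1.0-P[:,0])*s).astype(int);c=((.6-P[:,1])*s).astype(int)
    g=(r>=0)&(r<380)&(c>=0)&(c<560);H[r[g],c[g]]=C[g]
    cv2.imwrite(f"pics/top_{n}.png",H[...,::-1])
    for uv in [(202,270),(216,259),(231,246),(277,195),(300,177),(276,225),(257,262),(172,215),(133,245),(320,200),(341,161)]:
        if n=="scene": print(uv,W[uv[1],uv[0]].round(3))
    print(np.nanmedian(W[...,2][(np.abs(W[...,2])<.02)]))
a=cv2.imread("pics/side0.png");cv2.imwrite("pics/v2.png",np.hstack([cv2.resize(a,(400,300)),cv2.resize(cv2.imread("pics/top_scene.png"),(400,300))]))
```

```text
(202, 270) [0.444 0.415 0.034]
(216, 259) [0.441 0.365 0.034]
(231, 246) [0.441 0.301 0.033]
(277, 195) [0.422 0.096 0.089]
(300, 177) [ 0.492 -0.23   0.005]
(276, 225) [0.363 0.218 0.073]
(257, 262) [0.353 0.331 0.037]
(172, 215) [0.607 0.317 0.079]
(133, 245) [0.625 0.438 0.051]
(320, 200) [ 0.363 -0.093  0.006]
(341, 161) [ 0.395 -0.385  0.034]
0.0014075017941802548
0.0004953932309617048
```

View pics/side0.png

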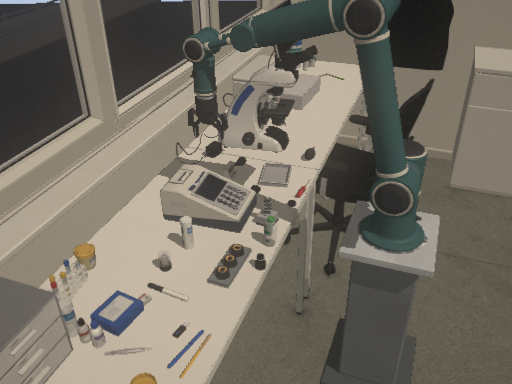

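Emit:
jog_arm([
  [1, 24, -25, 0, 0],
  [1, 24, -25, 0, 0],
  [1, 24, -25, 0, 0],
  [1, 24, -25, 0, 0],
  [1, 24, -25, 0, 0],
  [1, 24, -25, 0, 0],
  [1, 24, -25, 0, 0],
  [1, 24, -25, 0, 0],
  [1, 28, -25, 0, 0],
  [1, 0, 0, 0, 0],
])

```text
time: 0.98
tool_pos: [0.4456, 0.2236, 0.2309]
tcp_rot: [-2.214, -2.224, 0.001]
wrist_force: [0.6, 0.5, -0.2]
width: 0.998
grip_force: 0.0
```

Run:
```python
from h import *
im,D,st=shot("wrist","w1");print(st["tool_pos"],st["time"])
```

```text
[0.44561735 0.22356637 0.23088425] 0.9833
```

View pics/w1.png

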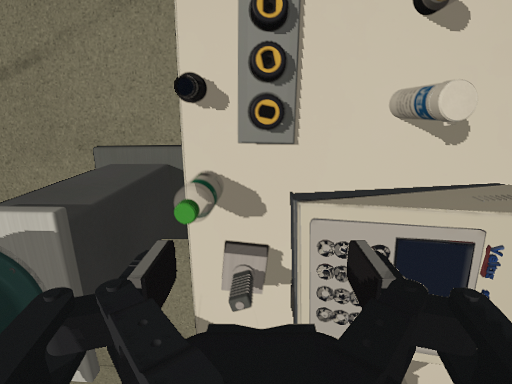

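Emit:
jog_arm([
  [1, 35, 0, 15, 0],
  [1, 35, 0, 15, 0],
  [1, 10, 0, 10, 0],
  [1, 0, 0, 0, 0],
  [1, 0, 0, 0, 0],
])

```text
time: 1.45
tool_pos: [0.4498, 0.2991, 0.1901]
tcp_rot: [2.22, 2.222, -0.005]
wrist_force: [-0.4, -0.8, 0.7]
width: 1.0
grip_force: 0.0
```

```bash
cat >> h.py <<'E'
def knobs(tag,zt=0.033):
    im,D,st=load(tag); hsv=cv2.cvtColor(im,cv2.COLOR_RGB2HSV)
    m=((hsv[...,0]>10)&(hsv[...,0]<30)&(hsv[...,1]>120)&(hsv[...,2]>90)).astype(np.uint8)
    out=[]
    for c in cv2.findContours(m,cv2.RETR_EXTERNAL,cv2.CHAIN_APPROX_NONE)[0]:
        if cv2.contourArea(c)<300: continue
        out_w=onplane("wrist",c.reshape(-1,2),zt,st)[:,:2].astype(np.float32)
        oc=cv2.fitEllipse(out_w.reshape(-1,1,2)*1000)
        fill=np.zeros_like(m);cv2.drawContours(fill,[c],-1,1,-1)
        hole=cv2.morphologyEx(((fill>0)&(m==0)).astype(np.uint8),cv2.MORPH_OPEN,np.ones((3,3)))
        hc=max(cv2.findContours(hole,cv2.RETR_EXTERNAL,cv2.CHAIN_APPROX_NONE)[0],key=cv2.contourArea)
        hw=onplane("wrist",hc.reshape(-1,2),zt,st)[:,:2].astype(np.float32)*1000
        r=cv2.minAreaRect(hw.reshape(-1,1,2));b=cv2.boxPoints(r);e=[b[1]-b[0],b[2]-b[1]];l=max(e,key=np.linalg.norm)
        out.append((np.array(oc[0]).round(1),np.array(oc[1]).round(1),"hole",np.array(r[0]).round(1),np.array(r[1]).round(1),"long-axis deg",np.degrees(np.arctan2(l[1],l[0]))%180))
    return out
E
python3 - <<'E'
from h import *
im,D,st=shot("wrist","w2");print(st["tool_pos"],st["time"])
for k in knobs("w2"):print(*k)
W=cloud("wrist",D,st)
for p in [(0,0)]:pass
# tray: points z 8..16mm 
m=(abs(W[...,2]-.012)<.004);P=W[m];P=P[(P[:,0]<.52)&(P[:,1]>.24)&(P[:,0]>.38)]
r=cv2.minAreaRect((P[:,:2]*1000).astype(np.float32));print("tray",r,np.median(P[:,2]))
print("knob top",np.nanmedian(W[...,2][(W[...,2]>.026)&(W[...,2]<.04)]))
# gauge from w1
im,D,st=load("w1");W=cloud("wrist",D,st)
m=(W[...,2]>.09)&(W[...,2]<.108)&(W[...,0]<.48)&(W[...,1]<.18)&(W[...,1]>.02)
P=W[m];print(m.sum(),"gauge top",cv2.minAreaRect((P[:,:2]*1000).astype(np.float32)),np.median(P[:,2]))
m=(W[...,2]>.03)&(W[...,2]<.038)&(W[...,0]<.47)&(W[...,1]<.18)&(W[...,1]>.02)
P=W[m];print(m.sum(),"stand top",cv2.minAreaRect((P[:,:2]*1000).astype(np.float32)),P.min(0),P.max(0))
E
```

```text
[0.44980224 0.29912787 0.19009505] 1.45
[451.7 294.2] [26.8 27.3] hole [451.5 295. ] [13.1 17. ] long-axis deg 179.67108
[452.6 350.1] [26.6 27.2] hole [452.5 350.3] [13.  18.6] long-axis deg 104.08801
[453.5 406.1] [27.  27.1] hole [453.2 406. ] [11.7 17.5] long-axis deg 90.06231
tray ((452.7514953613281, 349.829833984375), (184.6190948486328, 66.46992492675781), 89.3447036743164) 0.01183042447555721
knob top 0.03215667157481747
326 gauge top ((422.6559143066406, 88.7992935180664), (24.068464279174805, 16.022104263305664), 19.943832397460938) 0.09804643067001287
1201 stand top ((257.10693359375, 72.10757446289062), (397.71832275390625, 66.79475402832031), 5.638346195220947) [0.06069658 0.02016306 0.03004355] [0.45290078 0.11961696 0.03799522]
```

View pics/w2.png

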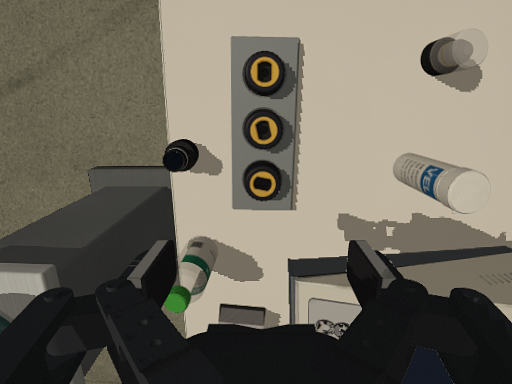

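Emit:
jog_arm([
  [1, 15, 0, 30, 0],
  [1, 15, 0, 30, 0],
  [1, 0, 0, 10, 0],
  [1, 0, 0, 0, 0],
  [1, 0, 0, 0, 0],
])

```text
time: 1.92
tool_pos: [0.4503, 0.3286, 0.1216]
tcp_rot: [2.222, 2.22, -0.002]
wrist_force: [-0.3, -0.8, 0.4]
width: 1.003
grip_force: 0.0
```

```bash
cat >> h.py <<'E'
def rectify(tag,x,y,z,half=.016,n=321):
    "top-down patch at height z; rows = x decreasing, cols = y decreasing; returns patch"
    im,D,st=load(tag);c,K,d=cal("wrist");T=np.linalg.inv(cam_pose("wrist",st))
    g=np.linspace(half,-half,n);X,Y=np.meshgrid(x+g,y+g,indexing="ij")
    uv=cv2.projectPoints(np.c_[X.ravel(),Y.ravel(),np.full(X.size,z)],cv2.Rodrigues(T[:3,:3])[0],T[:3,3],K,d)[0].reshape(n,n,2).astype(np.float32)
    return cv2.remap(im,uv[...,0],uv[...,1],cv2.INTER_LINEAR)
E
python3 - <<'E'
from h import *
im,D,st=shot("wrist","w3");print(st["tool_pos"],st["tcp_rot"])
res=knobs("w3",.0325);rows=[]
for k in res:
    print(*k); x,y=k[0]/1000
    p=rectify("w3",x,y,.0325);rows.append(p)
    sat=p[...,0].astype(float)-p[...,2]   # brass yellow-ness
    n=len(p);g=np.linspace(16,-16,n);X,Y=np.meshgrid(g,g,indexing="ij")
    for th in(35,50,70):
        m=(sat<th)&(X**2+Y**2<11.5**2)
        l,lab,s,ce=cv2.connectedComponentsWithStats(m.astype(np.uint8));i=1+np.argmax(s[1:,4]);m=lab==i
        C=np.cov(np.c_[X[m],Y[m]].T);w,v=np.linalg.eigh(C);print(th,m.sum()/100,(x*1000+X[m].mean()).round(1),(y*1000+Y[m].mean()).round(1),np.degrees(np.arctan2(v[1,1],v[0,1]))%180,np.sqrt(w).round(2))
cv2.imwrite("pics/b.png",cv2.resize(np.hstack(rows),(780,260))[...,::-1])
E
```

```text
[0.4502796  0.3286472  0.12157613] [ 2.22204997e+00  2.22030604e+00 -1.76620731e-03]
[451.8 294.2] [27.1 27.2] hole [451.5 294.8] [13.  18.9] long-axis deg 168.72316
35 210.11 451.6 294.7 168.15309525355053 [3.44 4.94]
50 221.35 451.6 294.7 168.47501725649798 [3.54 5.05]
70 236.81 451.5 294.7 168.96483443057807 [3.68 5.2 ]
[452.6 350.2] [26.9 27. ] hole [452.5 350.4] [13.2 18.8] long-axis deg 103.41145
35 212.16 452.6 350.5 103.22272500282807 [3.46 4.95]
50 223.52 452.5 350.5 103.31021568367068 [3.58 5.05]
70 239.3 452.5 350.5 103.53196114918588 [3.73 5.18]
[453.7 406.3] [26.8 27.3] hole [453.6 406.4] [19.2 12.3] long-axis deg 89.975716
35 218.18 453.5 406.2 90.58955780239194 [3.51 5.02]
50 228.0 453.5 406.3 90.50060057322047 [3.61 5.11]
70 241.73 453.4 406.3 90.58636350688388 [3.73 5.24]
```

View pics/b.png

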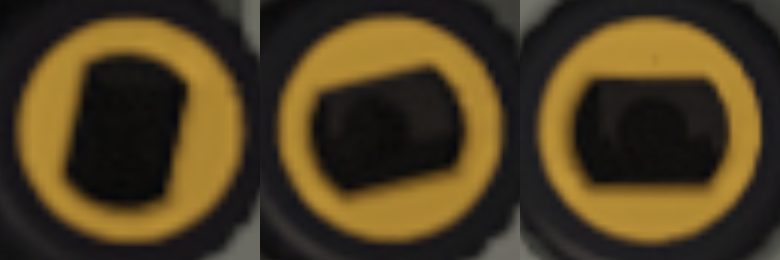

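Emit:
jog_arm([
  [1, 0, 0, 0, 7],
  [1, 0, 0, 0, 7],
  [1, 0, 0, 0, 7],
  [1, 0, 0, 0, 7],
  [1, 0, 0, 0, 7],
  [1, 0, 0, 0, 7],
  [1, 0, 0, 0, 7],
  [1, 0, 0, 0, 7],
  [1, 0, 0, 0, 7],
  [1, 0, 0, 0, 7],
])

```text
time: 2.8
tool_pos: [0.4517, 0.33, 0.1241]
tcp_rot: [-3.094, -0.535, -0.006]
wrist_force: [-0.1, 0.8, -0.3]
width: 1.002
grip_force: 0.0
```

Emit:
jog_arm([
  [1, 0, 0, 0, 0],
  [1, 0, 0, 0, 0],
])

```text
time: 2.97
tool_pos: [0.4514, 0.3301, 0.1235]
tcp_rot: [-3.092, -0.549, -0.005]
wrist_force: [-0.0, 0.4, -0.3]
width: 1.002
grip_force: 0.0
```

Run:
```python
from h import *
im,D,st=shot("wrist","w4");print(st["tool_pos"],st["q"],R.from_rotvec(st["tcp_rot"]).as_matrix().round(3).tolist())
for k in knobs("w4",.0325):print(*k)
```

```text
[0.45135575 0.33008572 0.12346508] [ 5.87021544e-01  1.36834278e-01  1.96480349e+00 -2.37759633e-04
  1.03646655e+00  1.80620020e+00] [[0.939, 0.345, 0.003], [0.345, -0.939, 0.002], [0.003, -0.001, -1.0]]
[451.6 294. ] [26.7 26.9] hole [451.7 294.5] [13.1 19.3] long-axis deg 168.41399
[452.4 350.2] [26.9 27.1] hole [452.5 350.5] [12.9 18.4] long-axis deg 110.145546
[453.2 406.2] [26.9 27. ] hole [453.3 406. ] [19.  13.6] long-axis deg 88.94679
```

Emit:
jog_arm([
  [1, 0, 0, -38, 0],
  [1, 0, 0, -38, 0],
  [1, -19.5, 32, 0, 0],
  [1, -19.5, 32, 0, 0],
  [1, -19.5, 32, 0, 0],
  [1, -19.5, 32, 0, 0],
  [1, -19.5, 32, 0, 0],
  [1, -19.5, 32, 0, 0],
  [1, -19.5, 31, 0, 0],
  [1, 0, 0, 0, 0],
])

```text
time: 3.85
tool_pos: [0.3966, 0.0687, 0.1976]
tcp_rot: [3.092, 0.541, -0.0]
wrist_force: [0.5, -0.0, 0.3]
width: 1.003
grip_force: 0.0
```

Emit:
jog_arm([
  [1, 0, 0, 0, 0],
])

```text
time: 3.93
tool_pos: [0.3981, 0.0722, 0.198]
tcp_rot: [-3.094, -0.542, -0.003]
wrist_force: [0.5, 1.5, -0.8]
width: 1.0
grip_force: 0.0
```

Run:
```python
from h import *
im,D,st=shot("wrist","w5");print(st["tool_pos"],st["q"],R.from_rotvec(st["tcp_rot"]).as_matrix().round(3).tolist())
W=cloud("wrist",D,st)
def pr(a,b,name,box=((.38,.47),(.04,.14))):
    m=(W[...,2]>a)&(W[...,2]<b)&(W[...,0]>box[0][0])&(W[...,0]<box[0][1])&(W[...,1]>box[1][0])&(W[...,1]<box[1][1])
    P=W[m];v,u=np.where(m);print(name,m.sum(),cv2.minAreaRect((P[:,:2]*1000).astype(np.float32)),np.median(P[:,2]),u.mean(),v.mean())
pr(.093,.105,"top");pr(.03,.0365,"stand")
# analyser front edge: min x of points above 45mm per y
for y in np.arange(.0,.22,.03):
    m=(W[...,2]>.045)&(W[...,2]<.15)&(abs(W[...,1]-y)<.01)&(W[...,0]>.45)
    if m.sum()>5:print("analyser y",y.round(2),np.nanpercentile(W[...,0][m],1).round(3),np.nanmax(W[...,2][m]).round(3))
```

```text
[0.39805351 0.07222018 0.19797805] [ 1.17756445e-01 -2.47844299e-01  2.18187197e+00  1.69096751e-04
  1.20577416e+00  1.34189122e+00] [[0.941, 0.34, 0.002], [0.34, -0.941, 0.0], [0.002, 0.0, -1.0]]
top 522 ((421.7960205078125, 87.55490112304688), (24.066226959228516, 15.36693286895752), 19.733352661132812) 0.0989099284459105 253.0344827586207 163.544061302682
stand 1993 ((421.8212890625, 87.41938781738281), (56.24076461791992, 56.294307708740234), 83.99141693115234) 0.033865866711576265 255.0115403913698 150.82789764174612
analyser y 0.0 0.493 0.093
analyser y 0.03 0.492 0.094
analyser y 0.06 0.49 0.094
analyser y 0.09 0.489 0.092
analyser y 0.12 0.487 0.088
analyser y 0.15 0.485 0.086
analyser y 0.18 0.484 0.081
```

View pics/w5.png

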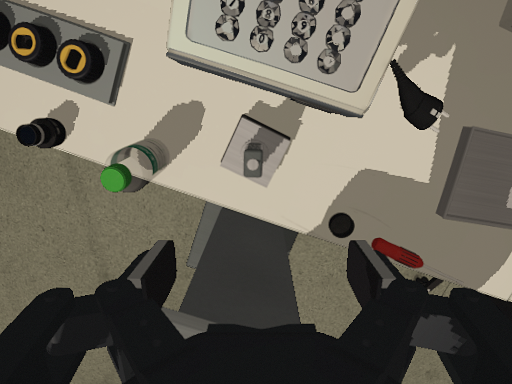

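Emit:
jog_arm([
  [0.2, 27.5, -6.5, 20, 0],
  [0.2, 0, 0, 20, 0],
  [0.2, 0, 0, 0, 0],
  [0.2, 0, 0, 0, 0],
  [0.2, 0, 0, 0, 0],
])

```text
time: 4.4
tool_pos: [0.4217, 0.0902, 0.1578]
tcp_rot: [-3.093, -0.549, 0.0]
wrist_force: [-0.1, 1.0, -0.2]
width: 0.597
grip_force: 0.0
```

Emit:
jog_arm([
  [0.1, -1, 2.5, 20, 0],
  [0.1, 0, 0, 30, 0],
  [0.1, 0, 0, 30, 0],
  [0.1, 0, 0, 26, 0],
  [0.1, 0, 0, 0, 0],
  [0.1, 0, 0, 0, 0],
])

```text
time: 4.9
tool_pos: [0.4208, 0.0867, 0.0513]
tcp_rot: [-3.094, -0.546, 0.003]
wrist_force: [0.5, 0.5, 0.9]
width: 0.549
grip_force: 0.0
```

```bash
python3 -c "
from h import *
s=bot.read_state();print(s['tool_pos'],s['tcp_rot'],s['wrist_force'])"
```

```text
[0.42075413 0.08671378 0.05128616] [-3.09358248 -0.54647718  0.00346097] [0.54466863 0.50248313 0.87401875]
```

Emit:
jog_arm([
  [-1, 0, 0, 0, 0],
  [-1, 0, 0, 0, 0],
  [-1, 0, 0, 0, 0],
  [-1, 0, 0, 0, 0],
  [-1, 0, 0, 0, 0],
  [-1, 0, 0, 0, 0],
], force=50)

```text
time: 5.4
tool_pos: [0.4237, 0.087, 0.0537]
tcp_rot: [3.094, 0.546, 0.007]
wrist_force: [-0.6, -0.2, 7.5]
width: 0.182
grip_force: 49.1
```

Emit:
jog_arm([
  [-1, 0, 0, -10, 0],
  [-1, 0, 0, -30, 0],
  [-1, 0, 0, -35, 0],
  [-1, 0, 0, -35, 0],
  [-1, 0, 0, 0, 0],
  [-1, 0, 0, 0, 0],
  [-1, 0, 0, 0, 0],
])

```text
time: 5.98
tool_pos: [0.4211, 0.0865, 0.1614]
tcp_rot: [3.094, 0.545, 0.0]
wrist_force: [0.7, -0.3, -3.4]
width: 0.18
grip_force: 50.0
```

```bash
cat >> h.py <<'E'
def world2tool(tgt,yaw=None):
    s=bot.read_state();M=R.from_rotvec(s["tcp_rot"]).as_matrix();d=(np.array(tgt)-s["tool_pos"])*1000
    y=np.degrees(np.arctan2(M[1,1],M[0,1]));print("t",s["time"],"pos",s["tool_pos"].round(4),"yaw",y.round(2),"tilt",np.degrees(np.arccos(-M[2,2])).round(2),"tool d",(M.T@d).round(1),"twist",None if yaw is None else round(y-yaw,2),"F",s["wrist_force"].round(1))
E
python3 - <<'E'
from h import *
im,D,st=shot("wrist","w6")
W=cloud("wrist",D,st)
world2tool([.4534,.4062,.16],0.5)
M=R.from_rotvec(st["tcp_rot"]).as_matrix()
L=(W-st["tool_pos"])@M*1000   # tool coords
m=(abs(L[...,0])<40)&(abs(L[...,1])<40)&(L[...,2]>-10)&(L[...,2]<80)
P=L[m];print(m.sum())
for z in range(-10,60,4):
    q=P[(P[:,2]>=z)&(P[:,2]<z+4)]
    if len(q)>3:print(z,len(q),q.min(0).round(1),q.max(0).round(1))
E
```

```text
t 6.0333 pos [0.4203 0.0864 0.1603] yaw -70.0 tilt 0.12 tool d [ 1.405e+02 -2.892e+02  2.000e-01] twist -70.5 F [-0.3  0.6 -2.3]
1097
-10 254 [  7.5 -19.4 -10. ] [12.8 21.7 -6. ]
-6 143 [  7.6 -17.3  -6. ] [12.4 20.1 -2. ]
-2 104 [ 9.9 -7.3 -2. ] [12.2  8.6  1.9]
2 65 [10.4 -6.4  2.1] [12.3  8.2  6. ]
6 76 [10.4 -6.7  6.1] [12.2  8.4 10. ]
10 58 [  5.3 -11.6  10. ] [13.9 11.  14. ]
14 322 [  4.2 -12.9  14. ] [14.1 14.8 18. ]
18 17 [  6.2 -12.5  18. ] [13.5 14.3 19.9]
34 22 [ 6.8 -4.7 34.2] [ 8.8  4.5 37.8]
38 35 [ 6.1 -4.8 38.1] [ 8.7  6.5 41.8]
```

View pics/w6.png

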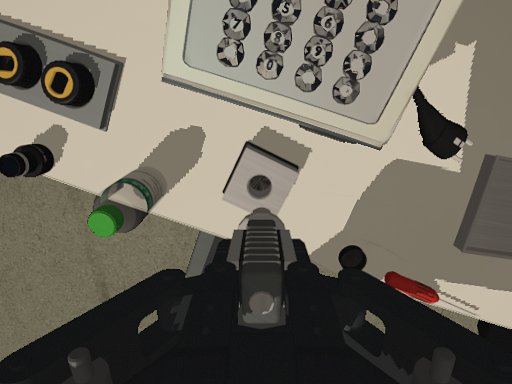

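Emit:
jog_arm([
  [-1, 14, -29, 0, 0],
  [-1, 14, -29, 0, 0],
  [-1, 14, -29, 0, 0],
  [-1, 14, -29, 0, 0],
  [-1, 14, -29, 0, 0],
  [-1, 14, -29, 0, 0],
  [-1, 14, -29, 0, 0],
  [-1, 14, -29, 0, 0],
  [-1, 14, -29, 0, 0],
  [-1, 14.5, -28, 0, 0],
])

```text
time: 6.87
tool_pos: [0.453, 0.4067, 0.1582]
tcp_rot: [3.091, 0.546, -0.007]
wrist_force: [1.1, 0.8, -1.7]
width: 0.181
grip_force: 50.1
```

Emit:
jog_arm([
  [-1, 0, 0, 0, -7],
  [-1, 0, 0, 0, -7],
  [-1, 0, 0, 0, -7],
  [-1, 0, 0, 0, -7],
  [-1, 0, 0, 0, -7],
  [-1, 0, 0, 0, -7],
  [-1, 0, 0, 0, -7],
  [-1, 0, 0, 0, -7],
  [-1, 0, 0, 0, -7],
  [-1, 0, 0, 0, -7],
])

```text
time: 7.7
tool_pos: [0.4532, 0.4049, 0.1583]
tcp_rot: [-2.214, -2.228, 0.008]
wrist_force: [0.3, 0.9, -1.3]
width: 0.18
grip_force: 50.3
```

Emit:
jog_arm([
  [-1, 0, 0, 0, 0],
  [-1, 0, 0, 0, 0],
  [-1, 0, 0, 0, 0],
])

```text
time: 7.95
tool_pos: [0.454, 0.4056, 0.1598]
tcp_rot: [-2.225, -2.218, 0.004]
wrist_force: [-0.4, 0.1, -1.4]
width: 0.176
grip_force: 50.3
```

```bash
python3 -c "
from h import *
world2tool([.4534,.4062,.0857],0.5)"
```

```text
t 7.95 pos [0.454  0.4056 0.1598] yaw -0.18 tilt 0.15 tool d [ 0.7 -0.5 74.1] twist -0.68 F [-0.4  0.1 -1.4]
```

Emit:
jog_arm([
  [-1, 0.5, -0.6, 30, -0.6],
  [-1, 0, 0, 30, 0],
  [-1, 0, 0, 15, 0],
  [-1, 0, 0, 0, 0],
  [-1, 0, 0, 0, 0],
  [-1, 0, 0, 0, 0],
])

```text
time: 8.45
tool_pos: [0.4549, 0.4073, 0.0874]
tcp_rot: [2.211, 2.232, 0.003]
wrist_force: [0.2, -0.1, -1.4]
width: 0.181
grip_force: 50.1
```

Run:
```python
from h import *
im,D,st=shot("wrist","w7")
world2tool([.4534,.4062,.0687],0.5)
cv2.imwrite("pics/w7c.png",cv2.resize(im[120:340,150:370],(660,600))[...,::-1])
```

```text
t 8.5 pos [0.4553 0.4077 0.0881] yaw 0.56 tilt 0.17 tool d [-1.5 -2.  19.4] twist 0.06 F [ 0.7  0.2 -1.2]
```

View pics/w7c.png

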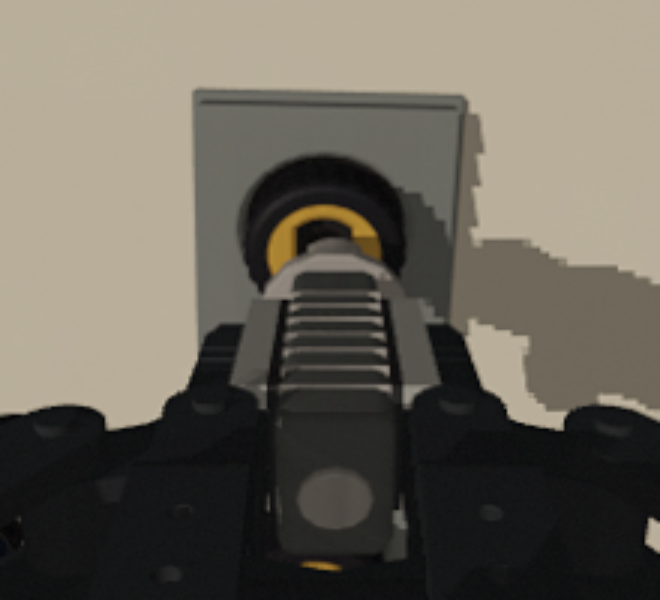

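Emit:
jog_arm([
  [-1, 0, 0, 0, 0],
])

```text
time: 8.58
tool_pos: [0.4554, 0.4078, 0.0884]
tcp_rot: [2.21, 2.232, 0.006]
wrist_force: [0.4, 0.2, -1.6]
width: 0.181
grip_force: 50.1
```

Emit:
jog_arm([
  [-1, 0, 0, 0, 0],
])

```text
time: 8.67
tool_pos: [0.4551, 0.4076, 0.0881]
tcp_rot: [2.21, 2.232, 0.005]
wrist_force: [-0.4, -0.1, -1.9]
width: 0.182
grip_force: 50.1
```

Emit:
jog_arm([
  [-1, 0, 0, 0, 0],
])

```text
time: 8.75
tool_pos: [0.4548, 0.4073, 0.0876]
tcp_rot: [2.21, 2.233, 0.003]
wrist_force: [0.3, -0.4, -1.7]
width: 0.18
grip_force: 50.1
```

Emit:
jog_arm([
  [-1, 0, 0, 0, 0],
])

```text
time: 8.83
tool_pos: [0.4545, 0.407, 0.0871]
tcp_rot: [2.21, 2.233, 0.002]
wrist_force: [0.3, -0.5, -2.6]
width: 0.183
grip_force: 50.1
```

```bash
cat >> h.py <<'E'
from scipy.optimize import least_squares
def knob_in_tool(tag,rad=13.5,guess=(0,0)):
    "brass insert centre in the tool frame (mm), by fitting the outer circle; gauge is fixed in the tool frame"
    im,D,st=load(tag);c,K,d=cal("wrist");T=np.array(c["tool_from_camera"])
    hsv=cv2.cvtColor(im,cv2.COLOR_RGB2HSV)
    m=((hsv[...,0]>10)&(hsv[...,0]<30)&(hsv[...,1]>110)&(hsv[...,2]>60)&(D>.05))
    v,u=np.where(m);p=cv2.undistortPoints(np.c_[u,v].astype(float).reshape(-1,1,2),K,d).reshape(-1,2)
    P=np.c_[p,np.ones(len(p))]*D[m][:,None];P=P@T[:3,:3].T+T[:3,3];P*=1000
    near=np.hypot(P[:,0]-guess[0],P[:,1]-guess[1])<25
    zt=np.median(P[near,2])
    hull=np.zeros(m.shape,np.uint8);hull[v[near],u[near]]=1
    cs,_=cv2.findContours(hull,cv2.RETR_EXTERNAL,cv2.CHAIN_APPROX_NONE);cc=np.vstack([x for x in cs if cv2.contourArea(x)>8]).reshape(-1,2).astype(float)
    q=cv2.undistortPoints(cc.reshape(-1,1,2),K,d).reshape(-1,2);r=np.c_[q,np.ones(len(q))]@T[:3,:3].T
    Q=(T[:3,3]+r*((zt/1000-T[2,3])/r[:,2:]))[:,:2]*1000
    best=None
    for gx in(-4,0,4):
        for gy in(-4,0,4):
            f=least_squares(lambda w:np.hypot(Q[:,0]-w[0],Q[:,1]-w[1])-rad,[guess[0]+gx,guess[1]+gy],loss="cauchy",f_scale=.3)
            if best is None or f.cost<best.cost:best=f
    res=np.hypot(Q[:,0]-best.x[0],Q[:,1]-best.x[1])-rad
    print("knob in tool",best.x.round(2),"z",zt.round(1),"inliers",(abs(res)<.5).sum(),len(Q),"noise",res[abs(res)<.8].std().round(2))
    return best.x,Q
E
python3 - <<'E'
from h import *
_,Q=knob_in_tool("w7")
_,Q=knob_in_tool("w3",guess=(80,0))
shot("wrist","w8");knob_in_tool("w8");world2tool([.4534,.4062,.0687],0.5)
# gauge handle/collar in tool frame
im,D,st=load("w8");c,K,d=cal("wrist")
E
```

```text
knob in tool [-1.11 -1.55] z 54.7 inliers 63 113 noise 0.2
knob in tool [77.84  3.35] z 88.9 inliers 94 104 noise 0.2
knob in tool [-0.84 -1.31] z 54.5 inliers 63 114 noise 0.23
t 8.8833 pos [0.4543 0.4069 0.0868] yaw 0.59 tilt 0.05 tool d [-0.7 -1.  18.1] twist 0.09 F [ 0.3 -0.5 -1. ]
```

Emit:
jog_arm([
  [-1, 0, 0, 0, 0],
  [-1, 0, 0, 0, 0],
  [-1, 0, 0, 0, 0],
  [-1, 0, 0, 0, 0],
  [-1, 0, 0, 0, 0],
  [-1, 0, 0, 0, 0],
])

```text
time: 9.38
tool_pos: [0.4541, 0.4067, 0.0862]
tcp_rot: [-2.21, -2.233, 0.0]
wrist_force: [-0.5, -0.1, -1.1]
width: 0.18
grip_force: 50.1
```

Run:
```python
from h import *
shot("wrist","w9");knob_in_tool("w9");world2tool([.4534,.4062,.0687],0.5)
```

```text
knob in tool [-0.46 -0.8 ] z 53.6 inliers 62 116 noise 0.25
t 9.4333 pos [0.4541 0.4067 0.0862] yaw 0.6 tilt 0.01 tool d [-0.5 -0.7 17.5] twist 0.1 F [-0.1 -0.1 -2. ]
```

Emit:
jog_arm([
  [-1, -0.5, -1.1, 0, 0],
  [-1, 0, 0, 4, 0],
  [-1, 0, 0, 3, 0],
  [-1, 0, 0, 2, 0],
  [-1, 0, 0, 2, 0],
  [-1, 0, 0, 0, 0],
])

```text
time: 9.93
tool_pos: [0.4528, 0.4061, 0.0746]
tcp_rot: [-2.21, -2.233, 0.001]
wrist_force: [-0.3, 0.7, -2.5]
width: 0.182
grip_force: 50.2
```

Emit:
jog_arm([
  [-1, 0, 0, 1.5, 0],
  [-1, 0, 0, 1.5, 0],
  [-1, 0, 0, 0, 0],
])

```text
time: 10.18
tool_pos: [0.453, 0.4062, 0.072]
tcp_rot: [-2.21, -2.233, 0.0]
wrist_force: [-0.2, -0.6, -2.3]
width: 0.182
grip_force: 50.2
```

Emit:
jog_arm([
  [-1, 0, 0, 1.5, 0],
  [-1, 0, 0, 1, 0],
  [-1, 0, 0, 0, 0],
])

```text
time: 10.43
tool_pos: [0.4531, 0.4062, 0.07]
tcp_rot: [-2.21, -2.233, -0.0]
wrist_force: [0.0, -0.1, -2.1]
width: 0.182
grip_force: 50.4
```

Emit:
jog_arm([
  [-1, 0, 0, 1, 0],
  [-1, 0, 0, 1, 0],
  [-1, 0, 0, 0, 0],
])

```text
time: 10.68
tool_pos: [0.4532, 0.4064, 0.0697]
tcp_rot: [2.21, 2.233, 0.0]
wrist_force: [-4.9, -2.3, 9.5]
width: 0.18
grip_force: 52.0
```

Emit:
jog_arm([
  [-1, 0, 0, 1, 0],
  [-1, 0, 0, 0, 0],
  [-1, 0, 0, 0, 0],
])

```text
time: 10.93
tool_pos: [0.4533, 0.4064, 0.0697]
tcp_rot: [2.21, 2.233, 0.001]
wrist_force: [-5.1, -4.1, 13.6]
width: 0.18
grip_force: 52.6
```

Run:
```python
from h import *
im,D,st=shot("wrist","w10");knob_in_tool("w10");world2tool([.4534,.4062,.0687],0.5)
```

```text
knob in tool [-0.52 -0.04] z 37.1 inliers 58 101 noise 0.23
t 10.9833 pos [0.4533 0.4065 0.0697] yaw 0.6 tilt 0.02 tool d [-0.3  0.1  1. ] twist 0.1 F [-5.  -3.3 14.2]
```

Emit:
jog_arm([
  [-1, 0, 0, -10, 0],
  [-1, 0, 0, -20, 0],
  [-1, -28, -0.5, 0, -6.4],
  [-1, -28, 2.5, 0, -6.4],
  [-1, 0, 0, 0, 0],
  [-1, 0, 0, 0, 0],
  [-1, 0, 0, 0, 0],
  [-1, 0, 0, 0, 0],
])

```text
time: 11.65
tool_pos: [0.4588, 0.3514, 0.0968]
tcp_rot: [-1.948, -2.465, -0.001]
wrist_force: [0.4, -0.2, -2.3]
width: 0.18
grip_force: 50.3
```

Run:
```python
from h import *
im,D,st=shot("wrist","w11");knob_in_tool("w11");world2tool([.4524,.3505,.0857],13.4)
```

```text
knob in tool [ 0.42 -6.6 ] z 64.2 inliers 67 126 noise 0.22
t 11.7 pos [0.4587 0.3514 0.0967] yaw 13.39 tilt 0.02 tool d [ 0.5 -6.4 11. ] twist -0.01 F [ 0.7 -0.2 -1.9]
```

Emit:
jog_arm([
  [-1, 0.5, -6.5, 0, 0],
  [-1, 0, 0, 10, 0],
  [-1, 0, 0, 0, 0],
  [-1, 0, 0, 0, 0],
  [-1, 0, 0, 0, 0],
  [-1, 0, 0, 0, 0],
  [-1, 0, 0, 0, 0],
  [-1, 0, 0, 0, 0],
])

```text
time: 12.37
tool_pos: [0.4525, 0.3498, 0.087]
tcp_rot: [1.947, 2.465, 0.001]
wrist_force: [-0.4, -0.8, -1.9]
width: 0.179
grip_force: 50.2
```

Run:
```python
from h import *
im,D,st=shot("wrist","w12");knob_in_tool("w12");world2tool([.4524,.3505,.0697],13.4)
```

```text
knob in tool [ 0.48 -0.03] z 54.5 inliers 66 123 noise 0.24
t 12.4167 pos [0.4525 0.3498 0.0871] yaw 13.39 tilt 0.03 tool d [ 0.7  0.  17.4] twist -0.01 F [-0.6  0.1 -1.8]
```

Emit:
jog_arm([
  [-1, 0.6, -0.2, 4, 0],
  [-1, 0, 0, 4, 0],
  [-1, 0, 0, 2, 0],
  [-1, 0, 0, 2, 0],
  [-1, 0, 0, 0, 0],
])

```text
time: 12.83
tool_pos: [0.4516, 0.3502, 0.0741]
tcp_rot: [-1.947, -2.465, 0.001]
wrist_force: [-0.1, 0.6, -2.6]
width: 0.18
grip_force: 50.3
```

Emit:
jog_arm([
  [-1, 0, 0, 1.5, 0],
  [-1, 0, 0, 1.5, 0],
  [-1, 0, 0, 0, 0],
])

```text
time: 13.08
tool_pos: [0.4519, 0.3502, 0.0715]
tcp_rot: [-1.947, -2.465, 0.0]
wrist_force: [-0.3, 1.1, -2.6]
width: 0.179
grip_force: 50.3
```

Emit:
jog_arm([
  [-1, 0, 0, 1.5, 0],
  [-1, 0, 0, 1, 0],
  [-1, 0, 0, 0, 0],
])

```text
time: 13.33
tool_pos: [0.4521, 0.3503, 0.0699]
tcp_rot: [1.947, 2.465, 0.0]
wrist_force: [-1.0, -0.5, 1.7]
width: 0.184
grip_force: 50.8
```

Emit:
jog_arm([
  [-1, 0, 0, 1, 0],
  [-1, 0, 0, 0, 0],
  [-1, 0, 0, 0, 0],
])

```text
time: 13.58
tool_pos: [0.4522, 0.3504, 0.0697]
tcp_rot: [1.947, 2.465, 0.001]
wrist_force: [-2.9, -1.7, 7.9]
width: 0.176
grip_force: 51.7
```

Stopped at the same height as the left one, which means another faulty knob. One more gentle press, then on to the right knob.

Emit:
jog_arm([
  [-1, 0, 0, 1, 0],
  [-1, 0, 0, 0, 0],
  [-1, 0, 0, 0, 0],
])

```text
time: 13.83
tool_pos: [0.4523, 0.3504, 0.0697]
tcp_rot: [1.947, 2.465, 0.001]
wrist_force: [-4.0, -2.7, 13.1]
width: 0.181
grip_force: 52.4
```

Emit:
jog_arm([
  [-1, 0, 0, -10, 0],
  [-1, 0, 0, -21, 0],
  [-1, 0, 0, 0, -6.5],
  [-1, 0, 0, 0, -6.5],
  [-1, 0, 0, 0, -6.5],
  [-1, 0, 0, 0, -6.5],
  [-1, 0, 0, 0, -6.5],
  [-1, 0, 0, 0, -6.5],
  [-1, 0, 0, 0, -6.5],
  [-1, 0, 0, 0, -6.5],
])

```text
time: 14.67
tool_pos: [0.4519, 0.35, 0.0981]
tcp_rot: [0.661, 3.071, -0.0]
wrist_force: [-0.2, 0.7, -1.9]
width: 0.18
grip_force: 50.3
```

Emit:
jog_arm([
  [-1, 0, 0, 0, -6.5],
  [-1, 0, 0, 0, -6.5],
  [-1, 0, 0, 0, 0],
  [-1, 0, 0, 0, 0],
  [-1, 0, 0, 0, 0],
])

```text
time: 15.08
tool_pos: [0.4519, 0.3501, 0.0982]
tcp_rot: [-0.322, -3.125, 0.0]
wrist_force: [1.4, 0.2, -2.3]
width: 0.179
grip_force: 50.3
```

Run:
```python
from h import *
world2tool([.4516,.2945,.0857],78.5)
```

```text
t 15.0833 pos [0.4519 0.3501 0.0982] yaw 78.24 tilt 0.01 tool d [-11.  -54.5  12.5] twist -0.26 F [ 1.4  0.2 -2.3]
```

Emit:
jog_arm([
  [-1, -5.5, -27.2, 0, -0.3],
  [-1, -5.5, -27.2, 0, 0],
  [-1, 0, 0, 10, 0],
  [-1, 0, 0, 0, 0],
  [-1, 0, 0, 0, 0],
  [-1, 0, 0, 0, 0],
  [-1, 0, 0, 0, 0],
  [-1, 0, 0, 0, 0],
  [-1, 0, 0, 0, 0],
])

```text
time: 15.83
tool_pos: [0.4521, 0.2954, 0.0886]
tcp_rot: [0.308, 3.126, 0.001]
wrist_force: [-0.1, 0.4, -1.4]
width: 0.187
grip_force: 50.3
```

Run:
```python
from h import *
im,D,st=shot("wrist","w13");knob_in_tool("w13");world2tool([.4516,.2945,.0857],78.5)
```

```text
knob in tool [ 0.56 -1.52] z 55.9 inliers 70 125 noise 0.21
t 15.8833 pos [0.4521 0.2953 0.0885] yaw 78.73 tilt 0.03 tool d [ 0.3 -0.9  2.8] twist 0.23 F [-0.8 -0.  -1.7]
```

Emit:
jog_arm([
  [-1, 0.4, -1.3, 4, 0],
  [-1, 0, 0, 4, 0],
  [-1, 0, 0, 2, 0],
  [-1, 0, 0, 2, 0],
  [-1, 0, 0, 1, 0],
  [-1, 0, 0, 0, 0],
])

```text
time: 16.38
tool_pos: [0.4508, 0.2934, 0.0748]
tcp_rot: [-0.309, -3.125, 0.001]
wrist_force: [-1.3, -0.1, -3.1]
width: 0.179
grip_force: 50.4
```

Emit:
jog_arm([
  [-1, 0, 0, 1.5, 0],
  [-1, 0, 0, 1.5, 0],
  [-1, 0, 0, 0, 0],
])

```text
time: 16.63
tool_pos: [0.451, 0.2934, 0.072]
tcp_rot: [-0.309, -3.126, 0.0]
wrist_force: [-0.7, 0.5, -2.0]
width: 0.182
grip_force: 50.4
```

Emit:
jog_arm([
  [-1, 0, 0, 1.5, 0],
  [-1, 0, 0, 1, 0],
  [-1, 0, 0, 0, 0],
])

```text
time: 16.88
tool_pos: [0.4511, 0.2935, 0.0695]
tcp_rot: [-0.309, -3.126, 0.0]
wrist_force: [-1.8, 0.4, -2.8]
width: 0.181
grip_force: 50.4
```

Emit:
jog_arm([
  [-1, 0, 0, 1.5, 0],
  [-1, 0, 0, 1.5, 0],
  [-1, 0, 0, 0, 0],
])

```text
time: 17.13
tool_pos: [0.4512, 0.2935, 0.0665]
tcp_rot: [-0.309, -3.126, 0.0]
wrist_force: [-0.6, 0.7, -2.4]
width: 0.18
grip_force: 50.4
```

Emit:
jog_arm([
  [-1, 0, 0, 3, 0],
  [-1, 0, 0, 3, 0],
  [-1, 0, 0, 3, 0],
  [-1, 0, 0, 1.5, 0],
  [-1, 0, 0, 0, 0],
])

```text
time: 17.55
tool_pos: [0.4511, 0.2933, 0.0556]
tcp_rot: [-0.309, -3.126, 0.001]
wrist_force: [-0.2, 0.4, -1.2]
width: 0.181
grip_force: 50.3
```

Emit:
jog_arm([
  [-1, 0, 0, 1.5, 0],
  [-1, 0, 0, 1, 0],
  [-1, 0, 0, 0, 0],
])

```text
time: 17.8
tool_pos: [0.4513, 0.2935, 0.0536]
tcp_rot: [-0.309, -3.126, 0.0]
wrist_force: [0.6, 0.2, -2.1]
width: 0.183
grip_force: 50.3
```

Emit:
jog_arm([
  [-1, 0, 0, 0.8, 0],
  [-1, 0, 0, 0, 0],
  [-1, 0, 0, 0, 0],
])

```text
time: 18.05
tool_pos: [0.4514, 0.2936, 0.0531]
tcp_rot: [0.309, 3.126, 0.0]
wrist_force: [0.2, 0.5, -2.1]
width: 0.183
grip_force: 50.5
```

Emit:
jog_arm([
  [-1, 0, 0, -5, 0],
  [-1, 0, 0, -15, 0],
  [-1, 0, 0, -30, 0],
  [-1, 0, 0, -37, 0],
  [-1, 0, 0, 0, 0],
  [-1, -2, -34, 0, 0],
  [-1, -2, -35, 0, 0],
  [-1, -2, -35, 0, 0],
])

```text
time: 18.72
tool_pos: [0.4367, 0.1898, 0.1406]
tcp_rot: [0.306, 3.125, 0.001]
wrist_force: [0.8, -0.5, -2.3]
width: 0.183
grip_force: 50.5
```

Run:
```python
from h import *
im,D,st=shot("wrist","w14")
for k in knobs("w14",.0325): print(*k)
world2tool([.4218,.0875,.14],78.5)
```

```text
[451.  288.2] [27.  34.1] hole [450.5 288.6] [ 6.7 17.6] long-axis deg 169.82928
[451.9 345.2] [27.2 34.7] hole [451.2 345.3] [12.2 11.8] long-axis deg 88.245125
[452.6 400.4] [27.3 32.7] hole [452.2 401.5] [12.8 11.9] long-axis deg 0.58210886
t 18.7667 pos [0.4345 0.1839 0.1395] yaw 78.74 tilt 0.35 tool d [ -6.3 -97.1   0. ] twist 0.24 F [-1.4 -5.2 -2.4]
```

Emit:
jog_arm([
  [-1, -2, -32.4, 0, 0],
  [-1, -2, -32.4, 0, 0],
  [-1, -2.3, -32.4, 20, 0],
  [-1, 0, 0, 20, 0],
  [-1, 0, 0, 0, 0],
  [-1, 0, 0, 0, 0],
  [-1, 0, 0, 0, 0],
  [-1, 0, 0, 0, 0],
  [-1, 0, 0, 0, 0],
])

```text
time: 19.52
tool_pos: [0.4252, 0.0948, 0.1013]
tcp_rot: [0.307, 3.124, 0.001]
wrist_force: [0.2, 0.1, -1.6]
width: 0.182
grip_force: 50.7
```

Run:
```python
from h import *
world2tool([.4218,.0875,.0527],78.5)
```

```text
t 19.5167 pos [0.4252 0.0948 0.1013] yaw 78.78 tilt 0.14 tool d [ 2.  -7.9 48.6] twist 0.28 F [ 0.2  0.1 -1.6]
```

Emit:
jog_arm([
  [-1, 2, -8, 0, 0],
  [-1, 0, 0, 0, 0],
  [-1, 0, 0, 0, 0],
  [-1, 0, 0, 0, 0],
  [-1, 0, 0, 0, 0],
  [-1, 0, 0, 0, 0],
])

```text
time: 20.02
tool_pos: [0.4204, 0.0864, 0.1]
tcp_rot: [0.309, 3.126, 0.0]
wrist_force: [-0.2, -0.5, -1.6]
width: 0.178
grip_force: 50.9
```

Run:
```python
from h import *
world2tool([.4218,.0875,.0527],78.5)
```

```text
t 20.0167 pos [0.4204 0.0864 0.1   ] yaw 78.7 tilt 0.01 tool d [-1.1  1.3 47.3] twist 0.2 F [-0.2 -0.5 -1.6]
```

Within the 2.5 mm clearance after correcting. Descend.

Emit:
jog_arm([
  [-1, -1, 1.2, 8, 0],
  [-1, 0, 0, 8, 0],
  [-1, 0, 0, 6, 0],
  [-1, 0, 0, 4, 0],
  [-1, 0, 0, 4, 0],
  [-1, 0, 0, 0, 0],
])

```text
time: 20.52
tool_pos: [0.4206, 0.0872, 0.0687]
tcp_rot: [-0.309, -3.124, 0.001]
wrist_force: [0.6, -0.5, -2.4]
width: 0.181
grip_force: 50.9
```

Emit:
jog_arm([
  [-1, 0, 0, 6, 0],
  [-1, 0, 0, 5, 0],
  [-1, 0, 0, 3, 0],
  [-1, 0, 0, 1.5, 0],
  [-1, 0, 0, 0, 0],
  [-1, 0, 0, 0, 0],
])

```text
time: 21.02
tool_pos: [0.4218, 0.0874, 0.0545]
tcp_rot: [0.309, 3.126, 0.0]
wrist_force: [-0.4, -0.3, -1.6]
width: 0.181
grip_force: 51.0
```

Emit:
jog_arm([
  [-1, 0, 0, 1, 0],
  [-1, 0, 0, 0, 0],
  [0.3, 0, 0, 0, 0],
  [0.3, 0, 0, 0, 0],
  [0.3, 0, 0, 0, 0],
  [0.3, 0, 0, 0, 0],
  [0.3, 0, 0, -20, 0],
  [0.3, 0, 0, -35, 0],
  [0.3, 0, 0, -35, 0],
  [0.3, 0, 0, -30, 0],
])

```text
time: 21.85
tool_pos: [0.4217, 0.0873, 0.1753]
tcp_rot: [0.309, 3.126, 0.0]
wrist_force: [1.2, -0.2, -0.2]
width: 0.647
grip_force: 0.0
```

```bash
python3 - <<'E'
from h import *
im,D,st=shot("wrist","w15");im2,D2,_=shot("scene","s15")
for n,D,s in(("wrist",D,st),("scene",D2,None)):
    W=cloud(n,D,s)
    m=(W[...,2]>.09)&(W[...,2]<.108)&(W[...,0]>.38)&(W[...,0]<.46)&(W[...,1]<.13)&(W[...,1]>.04)
    P=W[m];print(n,m.sum(),cv2.minAreaRect((P[:,:2]*1000).astype(np.float32)) if len(P) else 0,np.median(P[:,2]))
world2tool([.4534,.4062,.08],0)
# reject tray from scene/side: points within tray region
im,D,_=load("side0");W=cloud("side",D)
E
cp pics/s15.png pics/v6.png
```

```text
wrist 601 ((424.29559326171875, 87.10105895996094), (15.337509155273438, 24.254297256469727), 78.7347412109375) 0.09871036642560274
scene 51 ((422.7211608886719, 90.28190612792969), (15.669867515563965, 24.227785110473633), 87.44612884521484) 0.09832422315717637
t 21.95 pos [0.4261 0.088  0.1797] yaw 78.7 tilt 0.68 tool d [ 36.7 317.  100.5] twist 78.7 F [-0.2  0.2  0.9]
```

Run:
```python
from h import *
for n in("scene","side"):
    im,D,_=load(n+"0");W=cloud(n,D)
    m=(W[...,2]>.012)&(W[...,2]<.026)&(W[...,0]>.38)&(W[...,0]<.66)&(W[...,1]<-.1)&(W[...,1]>-.4)
    k,lab,s,c=cv2.connectedComponentsWithStats(cv2.dilate(m.astype(np.uint8),np.ones((3,3))))
    for i in range(1,k):
        if s[i,4]>40:
            P=W[(lab==i)&m];print(n,s[i],cv2.minAreaRect((P[:,:2]*1000).astype(np.float32)),P.min(0).round(3),P.max(0).round(3))
    m=(W[...,2]>-.001)&(W[...,2]<.3)&(W[...,0]>.3)&(W[...,0]<.75)&(W[...,1]<-.05)&(W[...,1]>-.45)
    # occupancy height map 20 mm cells
    if n=="side":
        for x in np.arange(.72,.34,-.03):
            print("%.2f"%x,*["%4.0f"%(1000*np.nanmax(W[...,2][q])) if (q:=(abs(W[...,0]-x)<.015)&(abs(W[...,1]-y)<.015)).sum()>1 else "   ." for y in np.arange(-.06,-.46,-.03)])
```

```text
scene [276 149  29   9 136] ((608.1222534179688, -397.83502197265625), (107.04627990722656, 14.185179710388184), 9.726380348205566) [ 0.554 -0.4    0.012] [ 0.66  -0.382  0.026]
scene [257 159  13   8  74] ((646.2197265625, -250.19729614257812), (55.536643981933594, 15.49238109588623), 74.5938491821289) [ 0.639 -0.279  0.013] [ 0.66  -0.225  0.026]
scene [334 162  12   6  63] ((397.9078369140625, -382.5475158691406), (34.745574951171875, 13.1070556640625), 27.41115951538086) [ 0.386 -0.396  0.013] [ 0.416 -0.375  0.026]
scene [277 164  43  24 436] ((492.0252380371094, -219.06866455078125), (111.79930114746094, 163.16795349121094), 10.433577537536621) [ 0.424 -0.307  0.012] [ 0.557 -0.133  0.023]
scene [245 166  11  10  72] ((651.8394775390625, -156.83847045898438), (9.869051933288574, 60.44966506958008), 4.1175031661987305) [ 0.648 -0.187  0.012] [ 0.659 -0.127  0.026]
side [251 145  25   8 127] ((609.9454345703125, -392.6180114746094), (99.03011322021484, 18.17269515991211), 4.028787612915039) [ 0.561 -0.4    0.014] [ 0.659 -0.381  0.026]
side [304 155  11   6  56] ((396.79498291015
[... 932 characters left out ...]
    6    9  331  364  368
0.60  609 -738    5    6    8    4    5    7    4    7  202  337  432  400
0.57 -737    4    4    9    6    8    6   18    8    6  617  617  617  618
0.54   36 -738   18   20   23   25   20   23   16  501  499  492  486  431
0.51   40   34   14   22    9    6   10   22   21  479  481  489  484  480
0.48    8    6    7   19    9    7    7   23   22    5    6  417  442  436
0.45    8    9    7   23    9   18   23   21   21    6    5   12  462  462
0.42    4    9    7   21   25   24    8    5    9    6   36   44  465  457
0.39   12    6    4    4    5    6    8    8    6    5   33   50   45   26
0.36   13   22   24   22   13   14   11    7    6    5    8    7    7    9
```

Emit:
jog_arm([
  [0.5, 3.7, 31.7, 0, 0],
  [0.5, 3.7, 31.7, 0, 0],
  [0.5, 3.7, 31.7, 0, 0],
  [0.5, 3.7, 31.7, 0, 0],
  [0.5, 3.7, 31.7, 0, 0],
  [0.5, 3.7, 31.7, 0, 0],
  [0.5, 3.7, 31.7, 0, 0],
  [0.5, 3.7, 31.7, 0, 0],
  [0.5, 3.7, 31.7, 0, 0],
  [0.5, 3.7, 31.7, 0, 0],
])

```text
time: 22.78
tool_pos: [0.4468, 0.4068, 0.1722]
tcp_rot: [-0.309, -3.125, 0.002]
wrist_force: [0.3, -0.9, 0.0]
width: 0.75
grip_force: 0.0
```

Emit:
jog_arm([
  [0.5, 0, 0, 0, 7.1],
  [0.5, 0, 0, 0, 7.1],
  [0.5, 0, 0, 0, 7.1],
  [0.5, 0, 0, 0, 7.1],
  [0.5, 0, 0, 0, 7.1],
  [0.5, 0, 0, 0, 7.1],
  [0.5, 0, 0, 0, 7.1],
  [0.5, 0, 0, 0, 7.1],
  [0.5, 0, 0, 0, 7.1],
  [0.5, 0, 0, 0, 7.1],
])

```text
time: 23.62
tool_pos: [0.447, 0.4051, 0.1721]
tcp_rot: [-2.074, -2.359, 0.003]
wrist_force: [-0.4, 0.3, -0.3]
width: 0.747
grip_force: 0.0
```

Emit:
jog_arm([
  [0.5, 0, 0, 30, 7],
  [0.5, 0, 0, 30, 0.6],
  [0.5, 0, 0, 30, 0],
  [0.5, 0, 0, 0, 0],
  [0.5, 0, 0, 0, 0],
  [0.5, 0, 0, 0, 0],
  [0.5, 0, 0, 0, 0],
])

```text
time: 24.2
tool_pos: [0.4489, 0.4067, 0.0858]
tcp_rot: [2.219, 2.223, 0.006]
wrist_force: [-0.7, -0.3, -0.1]
width: 0.749
grip_force: 0.0
```

Run:
```python
from h import *
world2tool([.4534,.4062,.012],0.5)
im,D,st=shot("wrist","w16");knob_in_tool("w16")
```

```text
t 24.2 pos [0.4489 0.4067 0.0858] yaw 0.1 tilt 0.22 tool d [-0.6  4.3 73.8] twist -0.4 F [-0.7 -0.3 -0.1]
knob in tool [-1.56  4.36] z 53.2 inliers 100 106 noise 0.21
```

Emit:
jog_arm([
  [0.5, -0.8, 4.4, 20, 0.4],
  [0.5, 0, 0, 25, 0],
  [0.5, 0, 0, 20, 0],
  [0.5, 0, 0, 8, 0],
  [0.5, 0, 0, 0, 0],
  [0.5, 0, 0, 0, 0],
  [0.5, 0, 0, 0, 0],
  [0.5, 0, 0, 0, 0],
])

```text
time: 24.92
tool_pos: [0.4532, 0.4058, 0.0126]
tcp_rot: [2.227, 2.215, 0.006]
wrist_force: [0.3, -0.5, -0.1]
width: 0.752
grip_force: 0.0
```

Emit:
jog_arm([
  [0.5, 0, 0, 1.5, 0],
  [-1, 0, 0, 0, 0],
  [-1, 0, 0, 0, 0],
  [-1, 0, 0, 0, 0],
  [-1, 0, 0, 0, 0],
  [-1, 0, 0, 0, 0],
  [-1, 0, 0, 0, 0],
], force=40)

```text
time: 25.5
tool_pos: [0.4527, 0.4055, 0.0107]
tcp_rot: [2.227, 2.216, 0.004]
wrist_force: [-0.7, 0.1, 6.4]
width: 0.458
grip_force: 43.9
```

Emit:
jog_arm([
  [-1, 0, 0, -5, 0],
  [-1, 0, 0, -25, 0],
  [-1, 0, 0, -35, 0],
  [-1, 0, 0, -38, 0],
  [-1, 0, 0, -38, 0],
  [-1, 0, 0, -38, 0],
  [-1, 0, 0, 0, 0],
  [-1, 0, 0, 0, 0],
])

```text
time: 26.17
tool_pos: [0.4536, 0.4061, 0.1919]
tcp_rot: [2.227, 2.215, 0.011]
wrist_force: [-0.5, 0.5, -1.7]
width: 0.456
grip_force: 43.3
```

Run:
```python
from h import *
world2tool([.4917,-.2219,.19],10)
im,D,st=shot("wrist","w17")
cv2.imwrite("pics/w17v.png",im[...,::-1])
```

```text
t 26.1667 pos [0.4536 0.4061 0.1919] yaw -0.3 tilt 0.41 tool d [-627.8   41.4   -0.7] twist -10.3 F [-0.5  0.5 -1.7]
```

View pics/w17v.png

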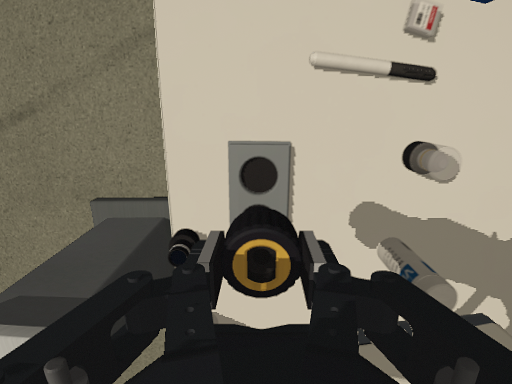

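Emit:
jog_arm([
  [-1, -31.4, 2.1, 0, 0],
  [-1, -31.4, 2.1, 0, 0],
  [-1, -31.4, 2.1, 0, 0],
  [-1, -31.4, 2.1, 0, 0],
  [-1, -31.4, 2.1, 0, 0],
  [-1, -31.4, 2.1, 0, 0],
  [-1, -31.4, 2.1, 0, 0],
  [-1, -31.4, 2.1, 0, 0],
  [-1, -31.4, 2.1, 0, 0],
  [-1, -31.4, 2.1, 0, 0],
])

```text
time: 27.05
tool_pos: [0.4689, 0.0888, 0.185]
tcp_rot: [-2.225, -2.214, 0.007]
wrist_force: [0.3, 0.4, -0.9]
width: 0.459
grip_force: 43.3
```

Emit:
jog_arm([
  [-1, -31.4, 2.1, 0, 0],
  [-1, -31.4, 2.1, 0, 0],
  [-1, -31.4, 2.1, 0, 0],
  [-1, -31.4, 2.1, 0, 0],
  [-1, -31.4, 2.1, 0, 0],
  [-1, -31.4, 2.1, 0, 0],
  [-1, -31.4, 2.1, 0, 0],
  [-1, -31.4, 2.1, 0, 0],
  [-1, -20, 2.1, 0, 0],
  [-1, -20, 2.1, 0, 0],
])

```text
time: 27.88
tool_pos: [0.4885, -0.2016, 0.1848]
tcp_rot: [-2.225, -2.21, 0.003]
wrist_force: [-0.5, 1.0, -0.6]
width: 0.458
grip_force: 43.3
```

Emit:
jog_arm([
  [-1, 0, 0, 0, -5],
  [-1, 0, 0, 0, -5],
  [-1, 0, 0, 0, 0],
  [-1, 0, 0, 0, 0],
  [-1, 0, 0, 0, 0],
])

```text
time: 28.3
tool_pos: [0.4896, -0.2001, 0.1863]
tcp_rot: [-2.026, -2.397, 0.001]
wrist_force: [0.8, -0.9, -2.3]
width: 0.455
grip_force: 43.3
```

Run:
```python
from h import *
world2tool([.4917,-.2219,.06],10)
im,D,st=shot("wrist","w18");W=cloud("wrist",D,st)
m=(W[...,2]>.0135)&(W[...,2]<.024)&(W[...,0]>.41)&(W[...,0]<.575)&(W[...,1]<-.11)&(W[...,1]>-.32)
P=W[m];print(m.sum(),cv2.minAreaRect((P[:,:2]*1000).astype(np.float32)),P.min(0),P.max(0))
for y in np.arange(-.25,-.12,.015):
    q=P[abs(P[:,1]-y)<.004]
    if len(q)>2:print(y.round(3),q[:,0].min().round(3),q[:,0].max().round(3),np.sort(q[:,0])[::max(1,len(q)//8)].round(3))
```

```text
t 28.3 pos [ 0.4896 -0.2001  0.1863] yaw 9.6 tilt 0.17 tool d [-22.1  -1.3 126.3] twist -0.4 F [ 0.8 -0.9 -2.3]
1275 ((490.77069091796875, -201.8358917236328), (112.57829284667969, 120.56902313232422), 10.829578399658203) [ 0.42468194 -0.26902494  0.01434374] [ 0.55657075 -0.13269066  0.02076905]
-0.25 0.443 0.557 [0.443 0.444 0.445 0.446 0.446 0.447 0.553 0.555 0.556]
-0.235 0.44 0.554 [0.44  0.442 0.443 0.444 0.445 0.55  0.551 0.552 0.553 0.554]
-0.22 0.437 0.551 [0.437 0.438 0.439 0.44  0.441 0.442 0.548 0.549 0.55  0.551]
-0.205 0.434 0.549 [0.434 0.436 0.437 0.438 0.439 0.545 0.546 0.547 0.549]
-0.19 0.431 0.546 [0.431 0.433 0.434 0.435 0.436 0.542 0.543 0.543 0.545]
-0.175 0.428 0.543 [0.428 0.43  0.431 0.432 0.433 0.539 0.54  0.541]
-0.16 0.425 0.539 [0.425 0.427 0.428 0.429 0.43  0.535 0.536 0.538 0.539]
-0.145 0.45 0.536 [0.45  0.464 0.471 0.476 0.482 0.488 0.496 0.532]
-0.13 0.526 0.534 [0.526 0.527 0.527 0.529 0.53  0.531 0.532 0.532 0.533 0.534]
```

Emit:
jog_arm([
  [-1, -22.3, 1.2, 0, -1],
  [-1, 0, 0, 35, 0],
  [-1, 0, 0, 35, 0],
  [-1, 0, 0, 35, 0],
  [-1, 0, 0, 30, 0],
  [-1, 0, 0, 20, 0],
  [-1, 0, 0, 0, 0],
  [-1, 0, 0, 0, 0],
  [-1, 0, 0, 0, 0],
])

```text
time: 29.1
tool_pos: [0.4968, -0.2229, 0.0343]
tcp_rot: [2.003, 2.417, 0.001]
wrist_force: [-0.0, -0.5, -0.7]
width: 0.455
grip_force: 43.2
```

Run:
```python
from h import *
world2tool([.4945,-.2219,.0077],10.7)
```

```text
t 29.1 pos [ 0.4968 -0.2229  0.0343] yaw 10.69 tilt 0.12 tool d [ 1.4 -2.1 26.6] twist -0.01 F [-0.  -0.5 -0.7]
```

Emit:
jog_arm([
  [-1, 1, -1.5, 10, 0],
  [-1, 0, 0, 8, 0],
  [-1, 0, 0, 4, 0],
  [-1, 0, 0, 2, 0],
  [-1, 0, 0, 0, 0],
  [-1, 0, 0, 0, 0],
])

```text
time: 29.6
tool_pos: [0.4939, -0.2218, 0.0089]
tcp_rot: [-2.005, -2.419, 0.0]
wrist_force: [0.0, 0.3, -1.0]
width: 0.459
grip_force: 43.3
```

Emit:
jog_arm([
  [-1, 0, 0, 1, 0],
  [-1, 0, 0, 1, 0],
  [-1, 0, 0, 0, 0],
])

```text
time: 29.85
tool_pos: [0.4944, -0.222, 0.008]
tcp_rot: [2.004, 2.418, 0.0]
wrist_force: [-1.2, 1.5, 4.3]
width: 0.454
grip_force: 43.9
```

Touching the floor. Release and retreat.

Emit:
jog_arm([
  [0.25, 0, 0, 0, 0],
  [0.25, 0, 0, 0, 0],
  [0.25, 0, 0, 0, 0],
  [0.25, 0, 0, -8, 0],
  [0.25, 0, 0, -20, 0],
  [0.25, 0, 0, -38, 0],
  [0.25, 0, 0, -38, 0],
  [0.25, 0, 0, -38, 0],
  [0.25, 0, 0, -35, 0],
])

```text
time: 30.6
tool_pos: [0.494, -0.2219, 0.1868]
tcp_rot: [2.004, 2.418, 0.0]
wrist_force: [0.6, -0.2, -0.2]
width: 0.629
grip_force: 0.0
```

Run:
```python
from h import *
world2tool([.4525,.3503,.19],0)
im,D,st=shot("side","s19");W=cloud("side",D)
m=(abs(W[...,0]-.4945)<.025)&(abs(W[...,1]+.2219)<.025)&(W[...,2]>.02)&(W[...,2]<.05)
P=W[m];print(m.sum(),np.median(P,0),np.percentile(P[:,2],[5,50,95]))
```

```text
t 30.6 pos [ 0.494  -0.2219  0.1868] yaw 10.7 tilt 0.08 tool d [569.9  65.5  -3.6] twist 10.7 F [ 0.6 -0.2 -0.2]
55 [ 0.4925925  -0.21317524  0.02797415] [0.0209023  0.02797415 0.03292623]
```

Emit:
jog_arm([
  [0.5, 31.7, 3.6, 0, 0],
  [0.5, 31.7, 3.6, 0, 0],
  [0.5, 31.7, 3.6, 0, 0],
  [0.5, 31.7, 3.6, 0, 0],
  [0.5, 31.7, 3.6, 0, 0],
  [0.5, 31.7, 3.6, 0, 0],
  [0.5, 31.7, 3.6, 0, 0],
  [0.5, 31.7, 3.6, 0, 0],
  [0.5, 31.7, 3.6, 0, 0],
  [0.5, 31.7, 3.6, 0, 0],
])

```text
time: 31.48
tool_pos: [0.4701, 0.0978, 0.1844]
tcp_rot: [2.004, 2.418, 0.001]
wrist_force: [-0.2, 0.4, 0.2]
width: 0.753
grip_force: 0.0
```

Emit:
jog_arm([
  [0.5, 31.7, 3.6, 0, 0],
  [0.5, 31.7, 3.6, 0, 0],
  [0.5, 31.7, 3.6, 0, 0],
  [0.5, 31.7, 3.6, 0, 0],
  [0.5, 31.7, 3.6, 0, 0],
  [0.5, 31.7, 3.6, 0, 0],
  [0.5, 31.7, 3.6, 0, 0],
  [0.5, 31.7, 3.6, 0, 0],
  [0.5, 0, 0, 0, 5.3],
  [0.5, 0, 0, 0, 5.4],
])

```text
time: 32.32
tool_pos: [0.4512, 0.3529, 0.1842]
tcp_rot: [-2.223, -2.22, -0.001]
wrist_force: [-0.4, -0.2, -0.1]
width: 0.753
grip_force: 0.0
```

Emit:
jog_arm([
  [0.5, 0, 0, 35, 0],
  [0.5, 0, 0, 35, 0],
  [0.5, 0, 0, 30, 0],
  [0.5, 0, 0, 0, 0],
  [0.5, 0, 0, 0, 0],
  [0.5, 0, 0, 0, 0],
  [0.5, 0, 0, 0, 0],
])

```text
time: 32.9
tool_pos: [0.4536, 0.3522, 0.0868]
tcp_rot: [2.221, 2.221, 0.007]
wrist_force: [0.8, 0.9, 0.3]
width: 0.748
grip_force: 0.0
```

Run:
```python
from h import *
world2tool([.4525,.3503,.0107],0)
shot("wrist","w20");knob_in_tool("w20")
```

```text
t 32.9 pos [0.4536 0.3522 0.0868] yaw -0.0 tilt 0.27 tool d [-2.1 -1.4 76.1] twist -0.0 F [0.8 0.9 0.3]
knob in tool [-3.01 -1.26] z 54.4 inliers 97 106 noise 0.21
```

Emit:
jog_arm([
  [0.5, -2, -0.5, 20, 0],
  [0.5, 0, 0, 25, 0],
  [0.5, 0, 0, 20, 0],
  [0.5, 0, 0, 8, 0],
  [0.5, 0, 0, 0, 0],
  [0.5, 0, 0, 0, 0],
  [0.5, 0, 0, 0, 0],
  [0.5, 0, 0, 0, 0],
])

```text
time: 33.62
tool_pos: [0.4527, 0.3499, 0.013]
tcp_rot: [2.221, 2.221, 0.005]
wrist_force: [-0.6, 0.0, 0.9]
width: 0.749
grip_force: 0.0
```

Emit:
jog_arm([
  [0.5, 0, 0, 2, 0],
  [-1, 0, 0, 0, 0],
  [-1, 0, 0, 0, 0],
  [-1, 0, 0, 0, 0],
  [-1, 0, 0, 0, 0],
  [-1, 0, 0, 0, 0],
  [-1, 0, 0, 0, 0],
])

```text
time: 34.2
tool_pos: [0.4522, 0.3496, 0.0107]
tcp_rot: [2.221, 2.221, 0.003]
wrist_force: [-1.7, -0.7, 6.8]
width: 0.462
grip_force: 43.7
```

Emit:
jog_arm([
  [-1, 0, 0, -5, 0],
  [-1, 0, 0, -25, 0],
  [-1, 0, 0, -35, 0],
  [-1, 0, 0, -38, 0],
  [-1, 0, 0, -38, 0],
  [-1, 0, 0, -38, 0],
  [-1, 0, 0, 0, 0],
])

```text
time: 34.78
tool_pos: [0.4556, 0.352, 0.1978]
tcp_rot: [2.219, 2.22, 0.024]
wrist_force: [1.8, 1.7, 0.4]
width: 0.46
grip_force: 42.2
```

Run:
```python
from h import *
world2tool([.4846,-.170,.19],10.7)
shot("wrist","w21");knob_in_tool("w21")
```

```text
t 34.7833 pos [0.4556 0.352  0.1978] yaw -0.0 tilt 0.88 tool d [-522.1   28.9    3.5] twist -10.7 F [1.8 1.7 0.4]
knob in tool [-0.03  1.08] z -21.7 inliers 157 157 noise 0.15
```

Emit:
jog_arm([
  [-1, -30.7, 1.7, 0, 0],
  [-1, -30.7, 1.7, 0, 0],
  [-1, -30.7, 1.7, 0, 0],
  [-1, -30.7, 1.7, 0, 0],
  [-1, -30.7, 1.7, 0, 0],
  [-1, -30.7, 1.7, 0, 0],
  [-1, -30.7, 1.7, 0, 0],
  [-1, -30.7, 1.7, 0, 0],
  [-1, -30.7, 1.7, 0, 0],
  [-1, -30.7, 1.7, 0, 0],
])

```text
time: 35.67
tool_pos: [0.4666, 0.0404, 0.1862]
tcp_rot: [-2.22, -2.22, 0.004]
wrist_force: [-0.0, 0.1, -2.1]
width: 0.465
grip_force: 42.2
```

Emit:
jog_arm([
  [-1, -30.7, 1.7, 0, 0],
  [-1, -30.7, 1.7, 0, 0],
  [-1, -30.7, 1.7, 0, 0],
  [-1, -30.7, 1.7, 0, 0],
  [-1, -30.7, 1.7, 0, 0],
  [-1, -30.7, 1.7, 0, 0],
  [-1, -28, 1.7, 0, 0],
  [-1, 0, 0, 0, -5.3],
  [-1, 0, 0, 0, -5.4],
  [-1, 0, 0, 0, 0],
])

```text
time: 36.5
tool_pos: [0.4786, -0.1705, 0.186]
tcp_rot: [-2.001, -2.417, 0.002]
wrist_force: [0.8, 0.6, -1.5]
width: 0.462
grip_force: 42.2
```

Emit:
jog_arm([
  [-1, 0, 0, 35, 0],
  [-1, 0, 0, 35, 0],
  [-1, 0, 0, 35, 0],
  [-1, 0, 0, 0, 0],
  [-1, 0, 0, 0, 0],
  [-1, 0, 0, 0, 0],
  [-1, 0, 0, 0, 0],
])

```text
time: 37.08
tool_pos: [0.4821, -0.171, 0.0855]
tcp_rot: [2.002, 2.415, 0.002]
wrist_force: [0.5, -0.0, -0.5]
width: 0.463
grip_force: 42.2
```

Run:
```python
from h import *
world2tool([.4846,-.170,.0077],10.7)
```

```text
t 37.0833 pos [ 0.4821 -0.171   0.0855] yaw 10.68 tilt 0.24 tool d [ 0.7  2.4 77.8] twist -0.02 F [ 0.5 -0.  -0.5]
```

Emit:
jog_arm([
  [-1, 1, 3.5, 20, 0],
  [-1, 0, 0, 25, 0],
  [-1, 0, 0, 15, 0],
  [-1, 0, 0, 8, 0],
  [-1, 0, 0, 4, 0],
  [-1, 0, 0, 0, 0],
  [-1, 0, 0, 0, 0],
  [-1, 0, 0, 0, 0],
  [-1, 0, 0, 0, 0],
])

```text
time: 37.83
tool_pos: [0.4844, -0.1692, 0.0123]
tcp_rot: [2.003, 2.417, 0.001]
wrist_force: [0.3, -0.1, -1.3]
width: 0.464
grip_force: 42.2
```

Emit:
jog_arm([
  [-1, 0, 0, 2, 0],
  [-1, 0, 0, 1, 0],
  [-1, 0, 0, 0.5, 0],
  [-1, 0, 0, 0, 0],
  [-1, 0, 0, 0, 0],
])

```text
time: 38.25
tool_pos: [0.4835, -0.1687, 0.0078]
tcp_rot: [2.005, 2.419, 0.0]
wrist_force: [-1.4, 1.5, 2.5]
width: 0.463
grip_force: 42.5
```

Emit:
jog_arm([
  [-1, 0, 0, 1, 0],
  [-1, 0, 0, 0, 0],
  [-1, 0, 0, 0, 0],
])

```text
time: 38.5
tool_pos: [0.4835, -0.1686, 0.0077]
tcp_rot: [-2.004, -2.419, 0.0]
wrist_force: [-3.9, 2.5, 11.3]
width: 0.461
grip_force: 43.2
```

Emit:
jog_arm([
  [0.25, 0, 0, 0, 0],
  [0.25, 0, 0, 0, 0],
  [0.25, 0, 0, 0, 0],
  [0.25, 0, 0, -8, 0],
  [0.25, 0, 0, -20, 0],
  [0.25, 0, 0, -38, 0],
  [0.25, 0, 0, -38, 0],
  [0.25, 0, 0, -38, 0],
  [0.25, 0, 0, -35, 0],
  [0.25, 0, 0, 0, 0],
])

```text
time: 39.33
tool_pos: [0.4884, -0.1708, 0.1928]
tcp_rot: [1.995, 2.408, 0.007]
wrist_force: [1.6, -1.0, 1.5]
width: 0.622
grip_force: 0.0
```

Emit:
jog_arm([
  [0.25, 35, 0, -10, 0],
  [0.25, 35, 0, 0, 0],
  [0.25, 35, 0, 0, 0],
  [0.25, 35, 0, 0, 0],
  [0.25, 35, 0, 0, 0],
  [0.25, 0, 0, 0, 0],
  [0.25, 0, 0, 0, 0],
  [0.25, 0, 0, 0, 0],
  [0.25, 0, 0, 0, 0],
])

```text
time: 40.08
tool_pos: [0.4511, 0.0024, 0.1936]
tcp_rot: [2.005, 2.418, -0.0]
wrist_force: [0.3, 0.6, -0.5]
width: 0.624
grip_force: 0.0
```

Run:
```python
from h import *
for n in("scene","side"):
    im,D,_=shot(n,"f_"+n);W=cloud(n,D);hsv=cv2.cvtColor(im,cv2.COLOR_RGB2HSV)
    m=((hsv[...,0]>10)&(hsv[...,0]<30)&(hsv[...,1]>110)&(hsv[...,2]>60)&(W[...,2]>.015)&(W[...,2]<.05)&(W[...,0]>.38)&(W[...,0]<.6)).astype(np.uint8)
    k,lab,s,c=cv2.connectedComponentsWithStats(m)
    for i in range(1,k):
        if s[i,4]>4:P=W[lab==i];print(n,s[i,4],P.mean(0).round(4),"z spread",P[:,2].std().round(4))
    m=(W[...,2]>.09)&(W[...,2]<.108)&(W[...,0]>.39)&(W[...,0]<.45)&(W[...,1]<.12)&(W[...,1]>.05)
    P=W[m];print(n,"gauge",m.sum(),P.mean(0).round(4))
im,D,st=shot("wrist","f_w");W=cloud("wrist",D,st)
m=(W[...,2]>.093)&(W[...,2]<.105)&(W[...,0]>.38)&(W[...,0]<.47)&(W[...,1]<.14)&(W[...,1]>.04)
P=W[m];print(m.sum(),cv2.minAreaRect((P[:,:2]*1000).astype(np.float32)) if len(P) else 0,P[:,2].mean());world2tool([.42,0,.2])
```

```text
scene 55 [0.4521 0.2913 0.033 ] z spread 0.0027
scene gauge 52 [0.4207 0.0908 0.0973]
side 20 [0.4511 0.292  0.0327] z spread 0.0027
side gauge 32 [0.4209 0.091  0.0973]
633 ((424.5881042480469, 87.01605224609375), (15.759596824645996, 24.087493896484375), 78.52672576904297) 0.09891866897208625
t 40.2333 pos [0.4511 0.0022 0.1934] yaw 10.58 tilt 0.02 tool d [  3.6 -30.9  -6.6] twist None F [0.4 0.2 0.2]
```

Run:
```python
from h import *
for n in("scene","side"):
    im,D,_=load("f_"+n);W=cloud(n,D);hsv=cv2.cvtColor(im,cv2.COLOR_RGB2HSV)
    for x,y in((.4945,-.2219),(.4838,-.1688)):
        a=(np.hypot(W[...,0]-x,W[...,1]-y)<.03)
        m=a&(W[...,2]>.0235)
        P=W[m];print(n,m.sum(),P.mean(0).round(4),np.percentile(P[:,2],[10,50,90]).round(4))
        A=np.c_[P[:,:2]-P[:,:2].mean(0),np.ones(len(P))];print("slope",np.linalg.lstsq(A,P[:,2],rcond=None)[0].round(3),"yellow px",((hsv[...,0]>8)&(hsv[...,0]<32)&(hsv[...,1]>90)&a).sum())
```

```text
scene 57 [ 0.4922 -0.2184  0.029 ] [0.0249 0.0296 0.0318]
slope [ 0.007 -0.021  0.029] yellow px 32
scene 62 [ 0.4814 -0.1647  0.0291] [0.0255 0.0294 0.0322]
slope [-0.02  -0.057  0.029] yellow px 42
side 46 [ 0.4912 -0.2158  0.0289] [0.0245 0.0291 0.0325]
slope [-0.015 -0.052  0.029] yellow px 7
side 46 [ 0.4831 -0.1669  0.0283] [0.0239 0.028  0.0329]
slope [-0.06  -0.039  0.028] yellow px 5
```

Both knobs lie flat with their tops at about 30 mm and the brass facing up. The right knob is in its pocket, the gauge is seated, and the robot is clear of everything. Handing in.

```bash
python3 -c "
from workcell import bot
print(bot.finish_job())"
```

```text
the job is handed in; nothing more can be done
None
```

I tried the gauge in all three knobs and handed the job in (no verdict came back): the left and middle knobs stopped it about 9 mm in and now lie right way up, side by side in the reject tray; the right one took it fully and stays in its pocket, and the gauge is back in its stand.

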